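# Clear the dry-block heater and set it up for its temperature check

## Task

The dry-block heater is due for its temperature check, but things (the cap box, the carton, the vial rack, whichever are there) have been parked on top of it. First set each of them down flat, right way up, on the grey bench mat; then slide the heater's cover fully open, put one reference probe from the stand fully home in each of the two wells underneath, and finally press the start button all the way down and let it go.

Things in the scene. Friction and masses are not known exactly. Their poses are not given: they have to be found in the camera images.
- cap_box: Closed clear plastic box of vial caps, 58 (x) x 78 (y) x 37 mm, 50 g, lid fixed; origin at the centre of its underside, z up. It starts on the closed sliding cover, its x about along the heater's length. May be absent (then None).
- carton: White carton, 42 (x) x 200 (y) x 30 mm, 80 g; origin at the centre of its underside, z up. It starts on the heater's deck across its length, in the way of the cover. May be absent (then None).
- vial_rack: Blue rack full of small vials (they are fixed in it), 62 (x) x 175 (y) mm; its top plate is 24 mm and the vials' caps 39 mm above the underside, 220 g; origin at the centre of its underside, z up. It starts on the heater's deck across its length, at the +y end. May be absent (then None).
- mat: Flat grey rubber bench mat fixed to the worktop, 210 (x) x 250 (y) x 3 mm, without a rim; origin at the centre of its underside. It lies to the left or the right of the heater.
- heater: White dry-block heater fixed to the worktop, 170 (x) x 360 (y) x 75 mm; origin at the centre of its underside, x to its back, y along its length, z up. The flat deck is 75 mm above the origin. A steel cover 5 mm thick lies on the deck at its -y part and hides the wells. Tall instruments stand behind it from about x = 0.58 m.
- cover (a joint): The sliding cover's travel along the heater's +y in m: 0 closed (it covers the deck from y = -120 to +5 mm in the heater's frame), 0.12 fully open (y = 0 to +125 mm). It stays where it is left; friction 1.5 N.
- cover_grip (a point): Middle of the black grip bar that stands on the cover near the cover's -y edge: 36 mm long along the heater's x, 12 mm thick along y, from 15 mm below to 15 mm above this point. It moves with the cover.
- well_front (a point): Centre of the mouth of the well nearer the robot, in the deck under the closed cover: a round hole 13 mm in diameter, 60 mm deep, with a 2 mm chamfer, axis vertical.
- well_back (a point): The same for the second well, 70 mm further along the heater's +x.
- start (a joint): The start button's travel in m: 0 up, 0.006 all the way down (5 N; a spring lifts it again).
- start_top (a point): Centre of the top of the grey start button, 28 mm in diameter, on the deck at the heater's -y end in front; it is pressed straight down.
- stand: Aluminium probe stand fixed to the worktop on the other side of the heater from the mat: a block 70 (x) x 140 (y) x 75 mm with two 13 mm holes, 60 mm deep, at y = -35 and +35 mm; origin at the centre of its underside.
- probe_1: Reference probe, one of two alike, upright in the stand: steel stem 10 mm thick, 56 mm long; on it a black collar 30 mm across (56 to 62 mm above the tip), then a black handle 22 x 22 mm square (62 to 123 mm). 80 g. Origin at the stem tip, z up the probe, x and y square to the handle flats. Fully home, the collar lies on the surface round the hole; the stem ends 4 mm off the bottom.
- probe_2: Reference probe, one of two alike, upright in the stand: steel stem 10 mm thick, 56 mm long; on it a black collar 30 mm across (56 to 62 mm above the tip), then a black handle 22 x 22 mm square (62 to 123 mm). 80 g. Origin at the stem tip, z up the probe, x and y square to the handle flats. Fully home, the collar lies on the surface round the hole; the stem ends 4 mm off the bottom.
- marker: Bystander: a marker pen 135 mm long lying behind the work; leave it alone. Origin under its middle.
- column: Bystander: a steel column 188 mm long, 16 mm thick, lying behind the work; leave it alone. Origin under its middle.
Things that resemble listed ones, but are neither listed nor needed, are in the scene too. What is shaped like the probe_2 but blue or red is not meant.

How it is judged:
By the outcome, as a careful person would: the job done as asked, in the order asked, and still so for the second after the job is handed in, with the robot touching nothing.
Of cap_box, carton, vial_rack only 2 to 3 are there at a start; the rules pass over those that are not, and their reading is None.
At some moment in a run one of cap_box may be knocked a few centimetres aside while the robot is not near it.
It also fails if it takes over 210 s, if anything falls off the work surface, if the arm or the gripper's body presses on something with over 40 N, if the wrist force passes 120 N, or if a joint passes its speed limit or range.

## Robot

A 6-joint arm with a two-finger parallel gripper is mounted at the origin on a cart in front of the work surface, level with it; the furniture and walls round the work are solid. World frame = base frame: x ahead of the robot, y to its left, z up, the work surface at z = 0. Lengths are in m, angles in rad, forces in N, time in s.
With the tool pointing down it reaches from about 0.15 to 0.775 m from the base axis. Payload 6.1 kg.
Tool frame: the origin (TCP) lies at the very end of the fingers, on their centre line; the grasp point (between the pads) lies r.hold_point_z behind it (r.hold_point_z is the distance from the TCP to the grasp point, in m); x points along the fingers, y is the direction in which the jaws open and shut, and the axes are right-handed (so a half turn about x gives the same grasp; the last joint's range is limited). The gripper opens to 85 mm and grips with 20 to 120 N. Pads are 22 mm wide; open, the fingers measure 114 mm over their backs; the gripper's body (76 mm by 85 mm) begins 54 mm behind the grasp point. The pads swing forward as they close: fully open they stand 13 mm farther back than shut.
Start: joints at [1.288, 0.126, -0.04, 1.405, 0, 1.571], TCP at [0.146, 0.504, 0.231] pointing down, gripper open.
Joint ranges: [-2.72, 2.72], [-0.95, 1.95], [-1.27, 1.35], [-1.78, 2.02], [-1.46, 1.47], [-3.14, 3.14]. Speed limits (rad/s): [2.39, 2.39, 3.01, 3.14, 3.14, 3.14].

## Interface

Orientations are given as a rotation vector (axis times angle).
In Python, from rig import r gives the robot as it stands. The module is installed in compiled form; this text tells all that it offers.
- The arm moves only by the tool send_rows, never from a script. Its argument "moves" is a list of rows, each a list of 7 numbers: the shift along the world's x, y, z normalised to -1 to 1, where 1 is 0.15 m, then the turn, a rotation vector about the world's x, y, z normalised to -1 to 1, where 1 is 90 degrees, then the opening, from 0 (shut) to 1 (fully open). A call has 1 to 10 rows; each row shifts and turns the commanded pose from where the row before left it; what a row does not reach is not made up. A row lasts 1/10 s, in which the tool goes at most 50 mm and 8.59 degrees, less where a joint would pass 70% of its speed; a pose out of reach is approached as far as the arm can. A call with a number of a shift or a turn outside -1 to 1 is refused whole. A call with a gripper value outside its range is refused whole. The fingers move at their own pace and stop on an object; "force" is the grip in N (left out, the last holds). Time passes only in rows, so rows that do not move let the fingers close. It gives the time, the measured TCP pose, the force and the opening at its end, in the units of the state.
- r.read_state(): the state, without advancing time (a new reading comes with each control period).
- r.get_image(name): name is "scene" or "top" or "wrist"; returns the picture (400x640x3 uint8, red, green, blue); there is no depth.
- r.calibration(name): a dict with "camera_matrix" (3x3 intrinsics, pixels), "k1" (the pictures are not rectified: a ray, as slopes to the right and down, at radius r is drawn at 1 + k1 r^2 times it, then the intrinsics apply), "world_from_camera" (4x4, takes a point from camera to world coordinates). Camera axes: x right, y down, z forward; pixel columns grow to the right and rows downward; lengths in m; the calibration is good to about 2 mm. A picture is of the moment at which its call begins: read the wrist's pose just before it. calibration takes no time and is no camera call; for the wrist camera it gives the pose at the moment of the call.
- r.close_job(): hands the job in, once; it reports no verdict.
The state is a dict: "t": time; "joint_pos": joint angles; "dq": joint speeds; "joint_efforts": joint torques, N m; "eef_pos": TCP position; "tcp_rot": TCP orientation; "ft_force": force on the tool from outside, world axes, zero at the start; "wrist_torque": the same for the moment, N m; "opening": opening from 0.0 (shut) to 1.0 (fully open).
Only numpy, scipy, OpenCV 4.12 (cv2) and the standard library are available. Lean on these libraries where they do the work, as an engineer would, in place of code of your own. Each camera call takes 0.05 s, during which the arm holds its last target. There are 200 camera calls.

## Working session

There is one attempt and no reset: what is moved stays moved. The work goes in short steps, Python scripts to look and compute and a tool call to move; the robot and the scene stay as the last step left them, time stands still between calls to the robot, and variables do not carry over. Pictures are saved under pics/ and viewed, about 12 in all and at most 16, crops included, and the job is handed in when it is done.

Besides the shell and the picture viewer there is one more tool, called after ">>>" as name(argument=value, ...), one argument or row to a line, values as JSON. send_rows: Moves the arm, as the interface text tells. Scaled input: -1 to 1 covers 0.15 m each way for a shift and 90 degrees each way for a turn. Its arguments: {"type":"object","properties":{"moves":{"type":"array"},"force":{"type":"number"}},"required":["moves"]}

```bash
mkdir -p pics
cat > h.py <<'E'
import numpy as np, cv2
from rig import r
def cal(n):
    c=r.calibration(n); return np.array(c["camera_matrix"]),c["k1"],np.array(c["world_from_camera"])
def ray(c,u,v):
    K,k,T=c; d=np.array([(u-K[0,2])/K[0,0],(v-K[1,2])/K[1,1]]); s=d.copy()
    for _ in range(30): s=d/(1+k*(s@s))
    return T[:3,3],T[:3,:3]@np.array([s[0],s[1],1])
def onz(c,u,v,z):
    o,d=ray(c,u,v); return o+d*(z-o[2])/d[2]
def proj(c,p):
    K,k,T=c; q=T[:3,:3].T@(np.array(p)-T[:3,3]); s=q[:2]/q[2]; s=s*(1+k*(s@s)); return K[0,0]*s[0]+K[0,2],K[1,1]*s[1]+K[1,2]
def snap(n,f,crop=None,sc=1):
    c=cal(n); im=np.array(r.get_image(n)); np.save(f"pics/{f}.npy",im); o=im
    if crop: x0,y0,x1,y1=crop; o=im[y0:y1,x0:x1]
    o=cv2.resize(o,None,fx=sc,fy=sc,interpolation=cv2.INTER_CUBIC)
    cv2.imwrite(f"pics/{f}.png",o[:,:,::-1]); return im,c
E
python3 - <<'E'
from h import *
for n in("top","scene"):
    im,c=snap(n,n+"0",None,1.25); print(n,c[0].round(1).tolist(),c[1],c[2].round(3).tolist())
print(r.read_state(), r.hold_point_z)
E
```

```text
top [[435.0, 0.0, 319.4], [0.0, 435.0, 200.3], [0.0, 0.0, 1.0]] 0.010179601590039162 [[0.023, -0.994, 0.106, 0.356], [-1.0, -0.023, -0.0, -0.052], [0.003, -0.106, -0.994, 1.367], [0.0, 0.0, 0.0, 1.0]]
scene [[454.8, 0.0, 316.8], [0.0, 454.8, 198.7], [0.0, 0.0, 1.0]] -0.12360481642954989 [[0.59, -0.627, 0.509, -0.144], [-0.808, -0.464, 0.364, -0.517], [0.007, -0.625, -0.78, 1.079], [0.0, 0.0, 0.0, 1.0]]
{'t': 0.1, 'joint_pos': array([ 1.28798005e+00,  1.26355013e-01, -4.04938609e-02,  1.40541222e+00,
        2.01527296e-05,  1.57081008e+00]), 'dq': array([-1.05292768e-04, -5.29086234e-04,  1.38336973e-03, -5.11906493e-05,
        3.59164533e-04,  6.60271735e-05]), 'joint_efforts': array([ 1.81475669e-03, -4.36911285e+01,  3.53600729e+01,  1.38184169e-02,
        1.86334005e-04, -8.53831864e-06]), 'eef_pos': array([0.14639937, 0.50379412, 0.23059383]), 'tcp_rot': array([ 0.22086742,  1.55959809, -0.22314714]), 'ft_force': array([-0.85102894,  1.14814176, -0.46481829]), 'wrist_torque': array([ 0.03581302, -0.00461413, -0.00503033]), 'opening': 1.0001748755157083} 0.0187
```

View pics/top0.png

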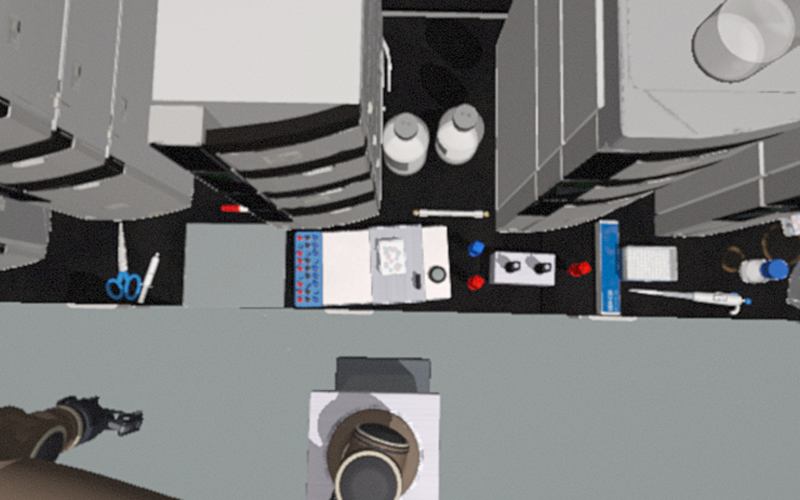

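View pics/scene0.png

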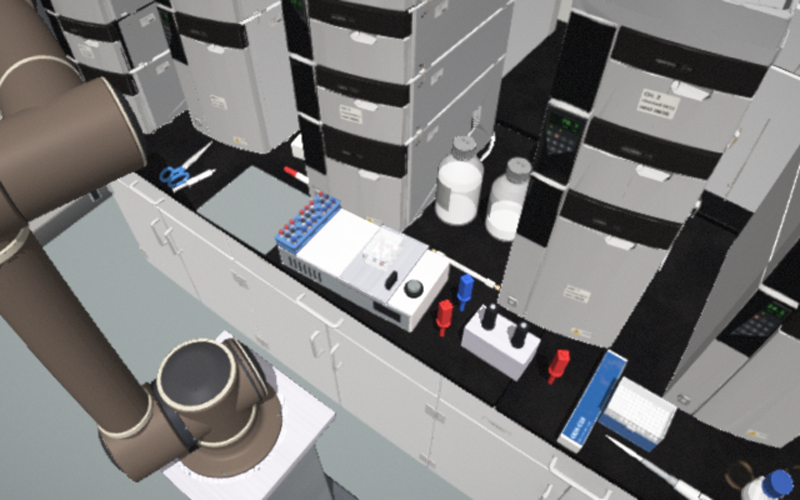

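The top view shows the mat at (235,265), the rack at (308,267), the cap box at (391,258), the button at (437,273), the grip at (417,280) and the stand probes at (512,266) and (541,267). Both images are shown at 1.25x. The red and blue lookalikes are around (476,282), (475,248) and (580,268). I'll enlarge to check for a carton and confirm the probes.

Run:
```python
from h import *
a=np.load("pics/top0.npy")[170:255,140:460]; b=np.load("pics/scene0.npy")[145:310,210:450]
a=cv2.resize(a,None,fx=2.5,fy=2.5,interpolation=cv2.INTER_CUBIC); b=cv2.resize(b,None,fx=2.2,fy=2.2,interpolation=cv2.INTER_CUBIC)
o=np.zeros((a.shape[0]+b.shape[0],800,3),np.uint8); o[:a.shape[0]]=a; o[a.shape[0]:,:b.shape[1]]=b
cv2.imwrite("pics/m1.png",o[:,:,::-1]); print(o.shape)
```

```text
(575, 800, 3)
```

View pics/m1.png

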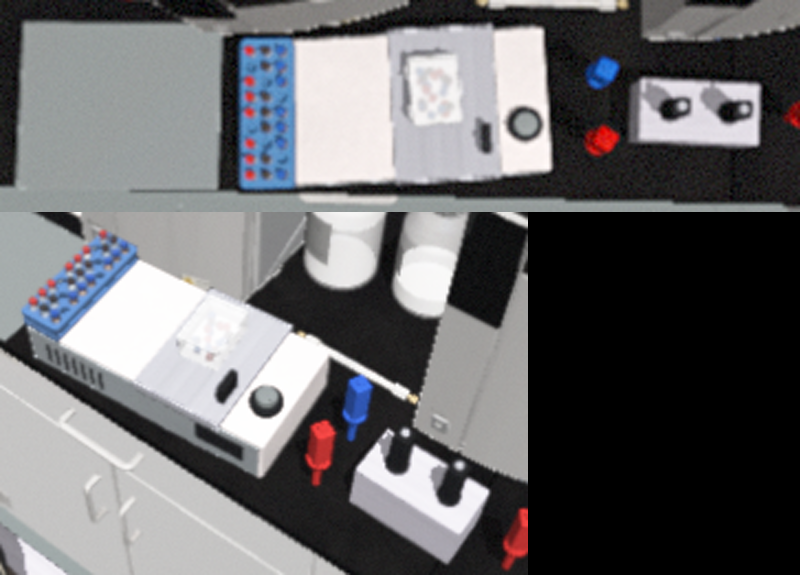

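No carton is present: the deck between rack and cover is bare. So the job covers the cap box and the rack. The probes meant are the two black ones upright in the stand, at crop px (678,105) and (738,108). The red and blue ones stand on the bench and are not meant. Next, the coarse geometry.

Run:
```python
from h import *
c=cal("top")
def P(name,pts,z):
    print(name,[onz(c,140+u/2.5,170+v/2.5,z)[:2].round(3).tolist() for u,v in pts])
P("rack",[(239,38),(295,38),(295,187),(240,188)],.099)
P("deck-right",[(545,27),(551,172)],.075)
P("cover",[(388,32),(493,26),(500,178),(393,184)],.08)
P("box",[(404,56),(458,52),(463,121),(412,125)],.117)
P("grip",[(486,135)],.11); P("button",[(525,123)],.085)
P("stand",[(638,77),(760,84),(760,146),(639,143)],.075)
P("probe tops",[(683,106),(743,109)],.198-.06+.004)
P("mat",[(22,22),(224,34),(220,189),(16,187)],.003)
w=cal("wrist"); print(w[0].round(1).tolist(),w[1],w[2].round(3).tolist())
```

```text
rack [[0.53, 0.195], [0.532, 0.129], [0.358, 0.122], [0.355, 0.186]]
deck-right [[0.556, -0.167], [0.382, -0.176]]
cover [[0.544, 0.021], [0.555, -0.104], [0.374, -0.116], [0.364, 0.01]]
box [[0.511, -0.0], [0.517, -0.063], [0.438, -0.07], [0.432, -0.012]]
grip [[0.422, -0.097]]
button [[0.439, -0.144]]
stand [[0.498, -0.279], [0.493, -0.424], [0.419, -0.424], [0.419, -0.28]]
probe tops [[0.459, -0.318], [0.457, -0.386]]
mat [[0.558, 0.488], [0.548, 0.233], [0.353, 0.229], [0.35, 0.482]]
[[312.2, 0.0, 320.5], [0.0, 312.2, 204.2], [0.0, 0.0, 1.0]] -0.05972803157006593 [[0.279, 0.919, 0.28, 0.076], [0.96, -0.266, -0.082, 0.525], [-0.001, 0.291, -0.957, 0.373], [0.0, 0.0, 0.0, 1.0]]
```

```bash
cat >> h.py <<'E'
from scipy.spatial.transform import Rotation as R
def plan(p,phi,near=True):
    "delta to TCP at p, tool down, jaw axis at angle phi (mod 180) from world x"
    s=r.read_state(); R0=R.from_rotvec(s["tcp_rot"]); best=None
    for a in (phi,phi+180):
        a=np.radians(a); y=np.array([np.cos(a),np.sin(a),0]); x=np.array([0,0,-1.])
        R1=R.from_matrix(np.c_[x,y,np.cross(x,y)]); d=(R1*R0.inv()).as_rotvec()
        if best is None or np.linalg.norm(d)<np.linalg.norm(best): best=d
    dp=np.array(p)-s["eef_pos"]
    print("t",round(s["t"],2),"pos",s["eef_pos"].round(4),"jawang",np.degrees(np.arctan2(*R0.as_matrix()[[1,0],1])).round(2),"q",s["joint_pos"].round(2),"F",s["ft_force"].round(1),"op",round(s["opening"],3))
    print("shift u",(dp/.15).round(4),"rows>=",round(np.linalg.norm(dp)/.05,1),"turn u",(best/(np.pi/2)).round(4),"rows>=",round(np.degrees(np.linalg.norm(best))/8.59,1))
E
python3 -c "
from h import *
plan([.40,.03,.33],90)"
```

```text
t 0.1 pos [0.1464 0.5038 0.2306] jawang 73.8 q [ 1.29  0.13 -0.04  1.41  0.    1.57] F [-0.9  1.1 -0.5] op 1.0
shift u [ 1.6907 -3.1586  0.6627] rows>= 10.9 turn u [ 9.000e-04 -1.000e-04  1.801e-01] rows>= 1.9
```

>>> send_rows(
  moves=[
    [0.05,-0.1,0.15,0,0,0.02,1],
    [0.12,-0.22,0.1,0,0,0.02,1],
    [0.12,-0.22,0.1,0,0,0.02,1],
    [0.12,-0.22,0.1,0,0,0.02,1],
    [0.12,-0.22,0.1,0,0,0.02,1],
    [0.12,-0.22,0.1,0,0,0.02,1],
    [0.12,-0.22,0.01,0,0,0.02,1],
    [0.12,-0.22,0,0,0,0.02,1],
    [0.12,-0.22,0,0,0,0.02,1],
    [0.12,-0.22,0,0,0,0,1],
  ],
)

```text
t: 1.1
eef_pos: [0.3163, 0.1907, 0.3302]
tcp_rot: [-0.001, 1.571, 0.001]
ft_force: [-0.0, 0.7, 0.5]
opening: 1.0
```

>>> send_rows(
  moves=[
    [0.12,-0.22,0,0,0,0,1],
    [0.12,-0.22,0,0,0,0,1],
    [0.12,-0.22,0,0,0,0,1],
    [0.12,-0.22,0,0,0,0,1],
    [0.08,-0.2,0,0,0,0,1],
    [0,0,0,0,0,0,1],
  ],
)

```text
t: 1.7
eef_pos: [0.4009, 0.0274, 0.3296]
tcp_rot: [0.003, 1.572, -0.005]
ft_force: [0.5, 0.8, -0.5]
opening: 1.003
```

Run:
```python
from h import *
plan([.40,.03,.33],90)
im,c=snap("wrist","w1",None,1.25); print(c[2].round(3).tolist())
```

```text
t 1.7 pos [0.4009 0.0274 0.3296] jawang 89.71 q [ 0.07 -0.08 -0.04  1.62 -0.    0.07] F [ 0.5  0.8 -0.5] op 1.003
shift u [-0.0059  0.0173  0.0029] rows>= 0.1 turn u [ 0.0006 -0.0007  0.0032] rows>= 0.0
[[0.005, 0.957, 0.29, 0.328], [1.0, -0.004, -0.002, 0.028], [-0.001, 0.29, -0.957, 0.472], [0.0, 0.0, 0.0, 1.0]]
```

View pics/w1.png

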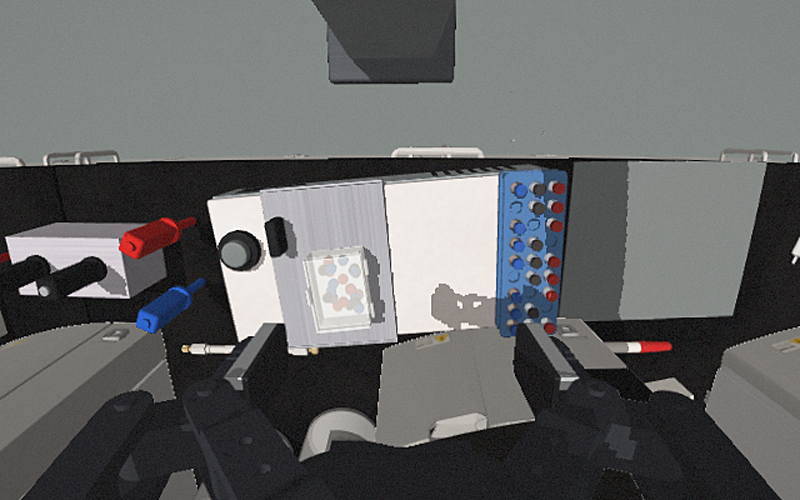

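The wrist view (1.25x) shows the cover corners at (262,189), (383,181), (397,343) and (291,348). The grip is at (277,237), the button at (240,250), the box at (339,288), the rack at (532,253) and the mat from (572,163) to (765,318). I'll enlarge it for exact corners.

Run:
```python
from h import *
a=np.load("pics/w1.npy")[120:290,150:470]
cv2.imwrite("pics/w1c.png",cv2.resize(a,None,fx=2.5,fy=2.5,interpolation=cv2.INTER_CUBIC)[:,:,::-1])
```

```text
(no output)
```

View pics/w1c.png

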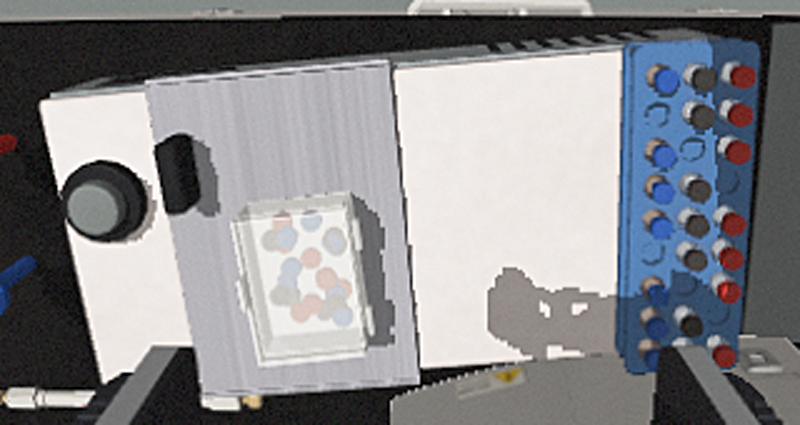

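```bash
cat > m.py <<'E'
from h import *
K,k,_=cal("wrist")
T=np.array([[0.005,0.957,0.29,0.328],[1.0,-0.004,-0.002,0.028],[-0.001,0.29,-0.957,0.472],[0,0,0,1.]])
c=(K,k,T)
def P(n,pts,z,o=(150,120),s=2.5):
    q=np.array([onz(c,o[0]+u/s,o[1]+v/s,z)[:2] for u,v in pts]); e=np.diff(np.r_[q,q[:1]],axis=0)
    print(n,q.round(4).tolist(),"mean",q.mean(0).round(4),"len",np.hypot(*e.T).round(3),"ang",np.degrees(np.arctan2(e[:,1],e[:,0])).round(1))
P("deck near",[(42,100),(620,48)],.075); P("deck left",[(42,100),(105,383)],.075)
P("cover",[(147,82),(388,62),(419,382),(203,396)],.08)
P("rack",[(632,42),(757,40),(743,368),(628,372)],.099)
P("box",[(244,203),(352,194),(373,352),(263,363)],.117)
P("boxbot",[(232,214),(262,362),(372,350)],.08)
P("grip",[(175,145)],.110);P("grip2",[(178,215)],.080)
P("button",[(97,210)],.087)
P("mat",[(572,163),(765,163),(736,317),(562,320)],.003,(0,0),1.25)
E
python3 m.py
```

```text
deck near [[0.3875, -0.1716], [0.3633, 0.125]] mean [ 0.3754 -0.0233] len [0.298 0.298] ang [ 94.7 -85.3]
deck left [[0.3875, -0.1716], [0.5516, -0.1591]] mean [ 0.4695 -0.1653] len [0.165 0.165] ang [   4.4 -175.6]
cover [[0.3783, -0.1134], [0.3695, 0.0085], [0.5478, 0.0226], [0.5568, -0.1008]] mean [ 0.4631 -0.0458] len [0.122 0.179 0.124 0.179] ang [  94.1    4.5  -85.8 -175.9]
rack [[0.3584, 0.1246], [0.3572, 0.1845], [0.5305, 0.1975], [0.532, 0.135]] mean [0.4445 0.1604] len [0.06  0.174 0.062 0.174] ang [  91.1    4.3  -88.6 -176.6]
box [[0.4314, -0.0594], [0.4272, -0.0078], [0.5099, 0.0001], [0.5161, -0.056]] mean [ 0.4712 -0.0308] len [0.052 0.083 0.056 0.085] ang [  94.6    5.4  -83.8 -177.7]
boxbot [[0.4482, -0.0753], [0.5351, -0.0653], [0.5277, -0.0034]] mean [ 0.5036 -0.048 ] len [0.087 0.062 0.107] ang [   6.6   96.8 -137.8]
grip [[0.4045, -0.0922]] mean [ 0.4045 -0.0922] len [0.] ang [0.]
grip2 [[0.4486, -0.1042]] mean [ 0.4486 -0.1042] len [0.] ang [0.]
button [[0.4435, -0.1444]] mean [ 0.4435 -0.1444] len [0.] ang [0.]
mat [[0.3565, 0.2312], [0.3523, 0.4809], [0.562, 0.4934], [0.5616, 0.2427]] mean [0.4581 0.362 ] len [0.25  0.21  0.251 0.206] ang [  91.     3.4  -90.1 -176.8]
```

```bash
python3 -c "
from h import *
plan([.472,-.031,.20],95)"
```

```text
t 1.75 pos [0.4003 0.0288 0.3297] jawang 89.78 q [ 0.07 -0.09 -0.04  1.62  0.    0.08] F [-0.3 -0.5  0.2] op 0.998
shift u [ 0.4783 -0.3984 -0.8648] rows>= 3.2 turn u [ 0.     -0.0008  0.058 ] rows>= 0.6
```

>>> send_rows(
  moves=[
    [0.12,-0.1,-0.2,0,0,0.02,1],
    [0.12,-0.1,-0.22,0,0,0.02,1],
    [0.12,-0.1,-0.22,0,0,0.018,1],
    [0.118,-0.098,-0.225,0,0,0,1],
    [0,0,0,0,0,0,1],
  ],
)

```text
t: 2.25
eef_pos: [0.4705, -0.0295, 0.1956]
tcp_rot: [-0.071, 1.577, 0.072]
ft_force: [-0.8, 1.3, 0.9]
opening: 0.994
```

Run:
```python
from h import *
plan([.472,-.031,.086],95)
im,c=snap("wrist","w2",None,1.25); np.save("pics/w2T.npy",c[2])
# expected corners of box from estimate
for p in[(.472,-.031,.117),(.472,-.06,.117),(.472,-.002,.117)]: print(np.array(proj(c,p))*1.25)
```

```text
t 2.25 pos [ 0.4705 -0.0295  0.1956] jawang 95.2 q [-0.06  0.03 -0.22  1.33 -0.   -0.15] F [-0.8  1.3  0.9] op 0.994
shift u [ 0.0099 -0.01   -0.7307] rows>= 2.2 turn u [-0.0003 -0.0047 -0.0022] rows>= 0.1
[397.42547404 268.31920929]
[348.98338157 264.1195711 ]
[445.55365949 272.46716957]
```

View pics/w2.png

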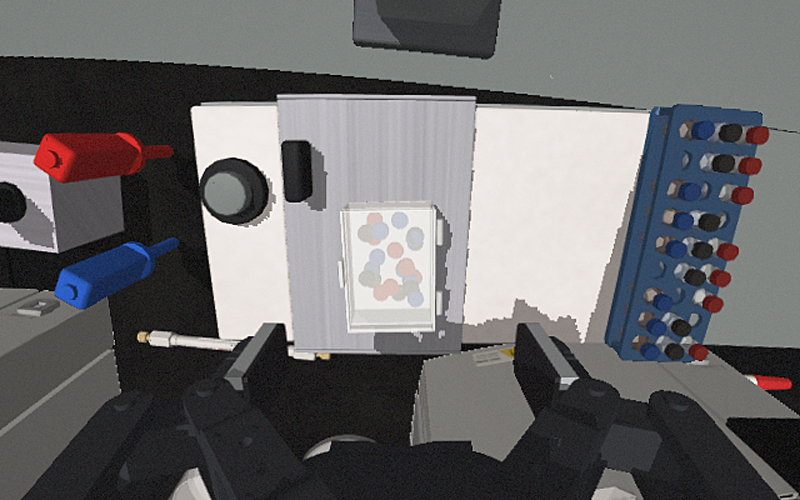

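The box lid corners are at (342,206), (436,205), (435,331) and (348,331), centred about 4 mm further −y than estimated. The grip is at (297,170) and the button at (235,190).

```bash
cat > m2.py <<'E'
from h import *
import sys
K,k,_=cal("wrist")
def PP(f,n,pts,z,s=1.25):
    c=(K,k,np.load(f"pics/{f}T.npy"))
    q=np.array([onz(c,u/s,v/s,z)[:2] for u,v in pts]); e=np.diff(np.r_[q,q[:1]],axis=0)
    print(n,q.round(4).tolist(),"mean",q.mean(0).round(4),"len",np.hypot(*e.T).round(3),"ang",np.degrees(np.arctan2(e[:,1],e[:,0])).round(1))
E
python3 - <<'E'
from m2 import *
PP("w2","box",[(342,206),(436,205),(435,331),(348,331)],.117)
PP("w2","cover",[(279,97),(476,97),(463,352),(296,350)],.08)
PP("w2","deck",[(192,105),(218,342)],.075)
PP("w2","grip top",[(284,142),(309,142),(311,201),(287,202)],.11)
PP("w2","btn",[(234,190)],.086)
PP("w2","rack",[(668,108),(764,108),(707,360),(627,360)],.099)
E
```

```text
box [[0.4375, -0.0659], [0.4321, -0.0125], [0.5113, -0.0037], [0.5163, -0.0583]] mean [ 0.4743 -0.0351] len [0.054 0.08  0.055 0.079] ang [  95.8    6.3  -84.8 -174.5]
cover [[0.3788, -0.1139], [0.3679, 0.0086], [0.5458, 0.0247], [0.5556, -0.1002]] mean [ 0.462  -0.0452] len [0.123 0.179 0.125 0.177] ang [  95.1    5.2  -85.5 -175.6]
deck [[0.3874, -0.1724], [0.5579, -0.1618]] mean [ 0.4726 -0.1671] len [0.171 0.171] ang [   3.6 -176.4]
grip top [[0.405, -0.1016], [0.4039, -0.0874], [0.4374, -0.0852], [0.4392, -0.0994]] mean [ 0.4214 -0.0934] len [0.014 0.034 0.014 0.034] ang [  94.7    3.8  -82.7 -176.2]
btn [[0.4386, -0.1409]] mean [ 0.4386 -0.1409] len [0.] ang [0.]
rack [[0.3632, 0.1213], [0.3547, 0.1845], [0.5283, 0.2013], [0.5322, 0.1392]] mean [0.4446 0.1616] len [0.064 0.174 0.062 0.17 ] ang [  97.6    5.5  -86.4 -174. ]
```

>>> send_rows(
  moves=[
    [0.016,-0.037,-0.1,0,0,0,1],
    [0,0,-0.3,0,0,0,1],
    [0,0,-0.25,0,0,0,1],
    [0,0,-0.075,0,0,0,1],
    [0,0,0,0,0,0,0.4],
    [0,0,0,0,0,0,0.4],
    [0,0,0,0,0,0,0.4],
    [0,0,0,0,0,0,0.4],
    [0,0,0,0,0,0,0.4],
    [0,0,0,0,0,0,0.4],
  ],
  force=30,
)

```text
t: 3.3
eef_pos: [0.4757, -0.035, 0.0944]
tcp_rot: [-0.072, 1.565, 0.072]
ft_force: [-1.0, 2.7, 7.7]
opening: 0.65
```

>>> send_rows(
  moves=[
    [0,0,0.05,0,0,0,0.4],
    [0,0,0.15,0,0,0,0.4],
    [0,0,0.2,0,0,0,0.4],
    [0,0,0.2,0,0,0,0.4],
    [0,0,0,0,0,0,0.4],
  ],
)

```text
t: 3.8
eef_pos: [0.4764, -0.0353, 0.187]
tcp_rot: [-0.072, 1.562, 0.071]
ft_force: [1.4, 0.1, 0.1]
opening: 0.65
```

Run:
```python
from h import *
plan([.46,.29,.18],93)
im,c=snap("wrist","w3",None,1.25)
```

```text
t 3.8 pos [ 0.4764 -0.0353  0.187 ] jawang 95.21 q [-0.07  0.03 -0.24  1.29 -0.   -0.16] F [1.4 0.1 0.1] op 0.65
shift u [-0.1094  2.169  -0.0467] rows>= 6.5 turn u [ 0.0005  0.005  -0.0245] rows>= 0.3
```

View pics/w3.png

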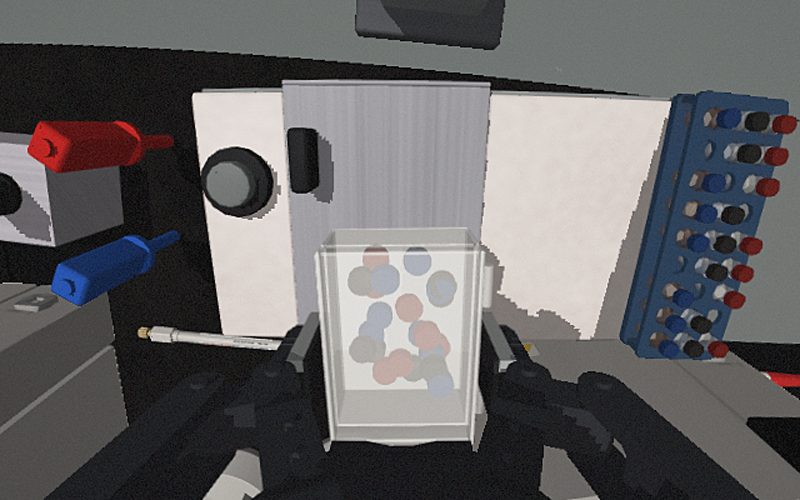

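The box is held level between the pads. I'll carry it to the mat's near-heater side.

>>> send_rows(
  moves=[
    [-0.01,0.1,0,0,0,0,0.4],
    [-0.01,0.2,0,0,0,-0.003,0.4],
    [-0.01,0.25,0,0,0,-0.003,0.4],
    [-0.01,0.25,0,0,0,-0.003,0.4],
    [-0.01,0.25,0,0,0,-0.003,0.4],
    [-0.01,0.25,0,0,0,-0.003,0.4],
    [-0.01,0.25,0,0,0,-0.003,0.4],
    [-0.01,0.25,-0.02,0,0,-0.003,0.4],
    [-0.01,0.25,-0.1,0,0,-0.003,0.4],
    [-0.01,0.12,-0.15,0,0,0,0.4],
  ],
)

```text
t: 4.85
eef_pos: [0.4593, 0.2934, 0.1412]
tcp_rot: [-0.042, 1.569, 0.045]
ft_force: [-0.2, -0.0, -0.2]
opening: 0.649
```

>>> send_rows(
  moves=[
    [0,0,-0.2,0,0,0,0.4],
    [0,0,-0.2,0,0,0,0.4],
    [0,0,-0.15,0,0,0,0.4],
    [0,0,0,0,0,0,0.4],
    [0,0,0,0,0,0,0.4],
  ],
)

```text
t: 5.35
eef_pos: [0.4587, 0.2901, 0.0587]
tcp_rot: [-0.042, 1.572, 0.041]
ft_force: [-0.4, 0.3, 0.4]
opening: 0.653
```

Run:
```python
from h import *
plan([.46,.29,.0185],93)
```

```text
t 5.35 pos [0.4587 0.2901 0.0587] jawang 93.06 q [ 0.56  0.22 -0.32  1.04 -0.    0.51] F [-0.4  0.3  0.4] op 0.653
shift u [ 0.0085 -0.0008 -0.2678] rows>= 0.8 turn u [ 0.0005 -0.0007 -0.0006] rows>= 0.0
```

>>> send_rows(
  moves=[
    [0,0,-0.1,0,0,0,0.4],
    [0,0,-0.08,0,0,0,0.4],
    [0,0,-0.06,0,0,0,0.4],
    [0,0,-0.02,0,0,0,0.4],
    [0,0,-0.01,0,0,0,0.4],
    [0,0,0,0,0,0,0.4],
  ],
)

```text
t: 5.95
eef_pos: [0.4592, 0.2905, 0.0185]
tcp_rot: [-0.042, 1.57, 0.042]
ft_force: [0.1, 0.2, -0.4]
opening: 0.653
```

>>> send_rows(
  moves=[
    [0,0,-0.01,0,0,0,0.4],
    [0,0,0,0,0,0,0.4],
  ],
)

```text
t: 6.15
eef_pos: [0.4595, 0.2907, 0.0175]
tcp_rot: [-0.041, 1.569, 0.042]
ft_force: [-1.4, 0.2, 1.4]
opening: 0.651
```

>>> send_rows(
  moves=[
    [0,0,-0.01,0,0,0,0.4],
    [0,0,0,0,0,0,0.4],
  ],
)

```text
t: 6.35
eef_pos: [0.4595, 0.2907, 0.0175]
tcp_rot: [-0.041, 1.569, 0.043]
ft_force: [-5.5, -1.6, 13.9]
opening: 0.65
```

>>> send_rows(
  moves=[
    [0,0,-0.01,0,0,0,0.4],
    [0,0,0,0,0,0,0.4],
  ],
)

```text
t: 6.55
eef_pos: [0.4596, 0.2907, 0.0174]
tcp_rot: [-0.041, 1.568, 0.043]
ft_force: [-7.7, -5.4, 25.9]
opening: 0.649
```

>>> send_rows(
  moves=[
    [0,0,0.018,0,0,0,0.4],
    [0,0,0,0,0,0,0.8],
    [0,0,0,0,0,0,1],
    [0,0,0,0,0,0,1],
    [0,0,0,0,0,0,1],
    [0,0,0.1,0,0,0,1],
    [0,0,0.25,0,0,0,1],
    [0,0,0.33,0,0,0,1],
    [0,0,0.33,0,0,0,1],
    [0,0,0,0,0,0,1],
  ],
)

```text
t: 7.55
eef_pos: [0.4619, 0.2922, 0.1752]
tcp_rot: [-0.037, 1.561, 0.046]
ft_force: [0.8, -0.6, -0.2]
opening: 0.993
```

Run:
```python
from h import *
plan([.4445,.161,.17],94.5)
```

```text
t 7.55 pos [0.4619 0.2922 0.1752] jawang 93.06 q [ 0.56  0.16 -0.12  1.28  0.    0.51] F [ 0.8 -0.6 -0.2] op 0.993
shift u [-0.1161 -0.8745 -0.0345] rows>= 2.6 turn u [-0.0038  0.0059  0.016 ] rows>= 0.2
```

>>> send_rows(
  moves=[
    [-0.02,-0.15,0.05,0,0,0.004,1],
    [-0.03,-0.24,0,0,0,0.004,1],
    [-0.03,-0.24,0,0,0,0.004,1],
    [-0.036,-0.2445,0,0,0,0.004,1],
    [0,0,0,0,0,0,1],
    [0,0,0,0,0,0,1],
  ],
)

```text
t: 8.15
eef_pos: [0.4417, 0.1587, 0.1753]
tcp_rot: [-0.06, 1.57, 0.06]
ft_force: [-0.6, 0.2, -0.7]
opening: 1.001
```

Run:
```python
from h import *
plan([.4445,.161,.082],94.5)
im,c=snap("wrist","w4",None,1.25); np.save("pics/w4T.npy",c[2])
```

```text
t 8.15 pos [0.4417 0.1587 0.1753] jawang 94.39 q [ 0.34  0.03 -0.27  1.27  0.    0.27] F [-0.6  0.2 -0.7] op 1.001
shift u [ 0.0187  0.0156 -0.6221] rows>= 1.9 turn u [-0.0002  0.      0.0012] rows>= 0.0
```

View pics/w4.png

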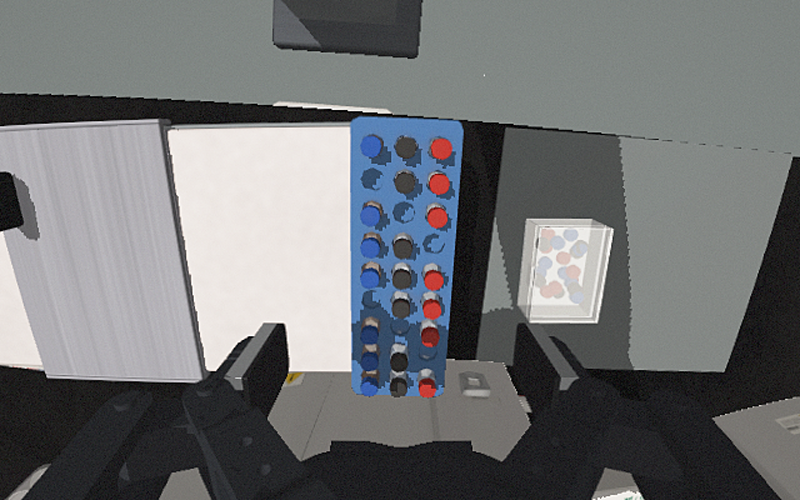

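The rack plate spans (352,118), (463,122), (445,396) and (351,395). The box lies flat on the mat at (568,271).

Run:
```python
from m2 import *
PP("w4","rack",[(352,118),(463,122),(445,396),(351,395)],.099)
PP("w4","mat",[(506,127),(800,157),(725,373),(478,369)],.003)
PP("w4","box",[(527,219),(612,224),(598,322),(532,322)],.040)
PP("w4","cover",[(168,121),(203,381)],.08)
PP("w4","deck far/near edge",[(175,127),(350,127)],.075)
```

```text
rack [[0.3606, 0.1266], [0.358, 0.1859], [0.53, 0.1953], [0.534, 0.133]] mean [0.4456 0.1602] len [0.059 0.172 0.062 0.174] ang [  92.5    3.1  -86.3 -177.9]
mat [[0.3542, 0.234], [0.3515, 0.4902], [0.5602, 0.4886], [0.569, 0.2412]] mean [0.4587 0.3635] len [0.256 0.209 0.248 0.215] ang [  90.6   -0.4  -88.  -178.1]
box [[0.4181, 0.2494], [0.4166, 0.3138], [0.4962, 0.3214], [0.4998, 0.2678]] mean [0.4577 0.2881] len [0.064 0.08  0.054 0.084] ang [  91.4    5.5  -86.2 -167.3]
cover [[0.3683, 0.0151], [0.5464, 0.0236]] mean [0.4573 0.0194] len [0.178 0.178] ang [   2.7 -177.3]
deck far/near edge [[0.3716, 0.0164], [0.3649, 0.1228]] mean [0.3682 0.0696] len [0.107 0.107] ang [ 93.6 -86.4]
```

>>> send_rows(
  moves=[
    [0.025,0.012,-0.1,0,0,-0.005,1],
    [0,0,-0.25,0,0,0,1],
    [0,0,-0.2,0,0,0,1],
    [0,0,-0.07,0,0,0,1],
    [0,0,0,0,0,0,1],
    [0,0,0,0,0,0,0.5],
    [0,0,0,0,0,0,0.5],
    [0,0,0,0,0,0,0.5],
    [0,0,0,0,0,0,0.5],
    [0,0,0,0,0,0,0.5],
  ],
  force=60,
)

```text
t: 9.2
eef_pos: [0.4468, 0.1615, 0.0848]
tcp_rot: [-0.054, 1.567, 0.056]
ft_force: [-1.3, -0.3, 5.6]
opening: 0.697
```

>>> send_rows(
  moves=[
    [0,0,0.02,0,0,0,0.5],
    [0,0,0.03,0,0,0,0.5],
    [0,0,0.05,0,0,0,0.5],
  ],
)

```text
t: 9.5
eef_pos: [0.4452, 0.1609, 0.0978]
tcp_rot: [-0.056, 1.571, 0.055]
ft_force: [0.4, -0.2, -2.0]
opening: 0.698
```

>>> send_rows(
  moves=[
    [0,0,0.14,0,0,0,0.5],
    [0,0.1,0.14,0,0,0,0.5],
    [0.01,0.18,0,0,0,0,0.5],
    [0.01,0.24,0,0,0,0,0.5],
    [0.01,0.24,0,0,0,0,0.5],
    [0.01,0.24,0,0,0,0,0.5],
    [0.01,0.24,0,0,0,0,0.5],
    [0.01,0.24,0,0,0,0,0.5],
    [0.015,0.22,0,0,0,0,0.5],
    [0.015,0.127,-0.1,0,0,0,0.5],
  ],
)

```text
t: 10.5
eef_pos: [0.4597, 0.4385, 0.1265]
tcp_rot: [-0.054, 1.567, 0.059]
ft_force: [0.6, 0.4, -1.9]
opening: 0.698
```

>>> send_rows(
  moves=[
    [0,0,-0.2,0,0,0,0.5],
    [0,0,-0.2,0,0,0,0.5],
    [0,0,-0.15,0,0,0,0.5],
    [0,0,0,0,0,0,0.5],
    [0,0,0,0,0,0,0.5],
  ],
)

```text
t: 11.0
eef_pos: [0.4589, 0.4351, 0.0425]
tcp_rot: [-0.056, 1.571, 0.055]
ft_force: [-0.0, 0.6, -1.6]
opening: 0.696
```

```bash
python3 -c "
from h import *
plan([.459,.435,.0138],93.8)"
```

```text
t 11.0 pos [0.4589 0.4351 0.0425] jawang 94.05 q [ 0.76  0.39 -0.12  1.06  0.    0.69] F [-0.   0.6 -1.6] op 0.696
shift u [ 0.0004 -0.0003 -0.191 ] rows>= 0.6 turn u [ 0.0003 -0.0003 -0.0027] rows>= 0.0
```

>>> send_rows(
  moves=[
    [0,0,-0.08,0,0,0,0.5],
    [0,0,-0.06,0,0,0,0.5],
    [0,0,-0.03,0,0,0,0.5],
    [0,0,-0.01,0,0,0,0.5],
    [0,0,0,0,0,0,0.5],
  ],
)

```text
t: 11.5
eef_pos: [0.4588, 0.4349, 0.0148]
tcp_rot: [-0.056, 1.57, 0.055]
ft_force: [0.5, -0.0, -1.9]
opening: 0.697
```

>>> send_rows(
  moves=[
    [0,0,-0.01,0,0,0,0.5],
    [0,0,0,0,0,0,0.5],
  ],
)

```text
t: 11.7
eef_pos: [0.459, 0.4352, 0.0137]
tcp_rot: [-0.055, 1.57, 0.056]
ft_force: [0.3, -0.2, -3.1]
opening: 0.696
```

>>> send_rows(
  moves=[
    [0,0,-0.006,0,0,0,0.5],
    [0,0,0,0,0,0,0.5],
  ],
)

```text
t: 11.9
eef_pos: [0.4591, 0.4352, 0.0129]
tcp_rot: [-0.055, 1.57, 0.056]
ft_force: [-0.0, -0.4, -1.8]
opening: 0.695
```

>>> send_rows(
  moves=[
    [0,0,-0.006,0,0,0,0.5],
    [0,0,0,0,0,0,0.5],
  ],
)

```text
t: 12.1
eef_pos: [0.4591, 0.4352, 0.0128]
tcp_rot: [-0.055, 1.569, 0.056]
ft_force: [-1.7, -2.6, 5.0]
opening: 0.698
```

>>> send_rows(
  moves=[
    [0,0,0.005,0,0,0,0.8],
    [0,0,0,0,0,0,1],
    [0,0,0,0,0,0,1],
    [0,0,0,0,0,0,1],
    [0,0,0.1,0,0,0,1],
    [0,0,0.2,0,0,0,1],
    [0,0,0.3,0,0,0,1],
    [0,-0.1,0.33,0,0,0,1],
    [-0.02,-0.2,0.2,0,0,0,0.6],
    [-0.02,-0.24,0.1,0,0,0,0.3],
  ],
)

```text
t: 13.1
eef_pos: [0.4538, 0.3552, 0.1987]
tcp_rot: [-0.054, 1.566, 0.059]
ft_force: [-0.1, -0.2, -0.3]
opening: 0.692
```

>>> send_rows(
  moves=[
    [-0.02,-0.24,0,0,0,0,0.3],
    [-0.02,-0.24,0,0,0,0,0.3],
    [-0.02,-0.24,0,0,0,0,0.3],
    [-0.02,-0.24,0,0,0,0,0.3],
    [-0.02,-0.24,0,0,0,0,0.3],
    [-0.02,-0.24,0,0,0,0,0.3],
    [-0.02,-0.24,0,0,0,0,0.3],
    [-0.02,-0.24,0,0,0,0,0.3],
    [-0.02,-0.24,0,0,0,0,0.3],
    [-0.02,-0.24,0,0,0,0,0.3],
  ],
)

```text
t: 14.1
eef_pos: [0.4226, -0.0068, 0.1954]
tcp_rot: [-0.056, 1.57, 0.056]
ft_force: [0.1, 0.6, 0.4]
opening: 0.302
```

>>> send_rows(
  moves=[
    [-0.02,-0.2,0,0,0,0,0.3],
    [0,-0.15,0,0,0,0,0.3],
    [0,0,0,0,0,0,0.3],
    [0,0,0,0,0,0,0.3],
  ],
)

```text
t: 14.5
eef_pos: [0.4199, -0.0581, 0.1953]
tcp_rot: [-0.054, 1.57, 0.055]
ft_force: [-0.5, 0.5, 1.4]
opening: 0.298
```

Run:
```python
from h import *
plan([.413,-.094,.16],94.5)
im,c=snap("wrist","w5",None,1.25); np.save("pics/w5T.npy",c[2])
```

```text
t 14.5 pos [ 0.4199 -0.0581  0.1953] jawang 93.97 q [-0.14 -0.06 -0.31  1.32  0.   -0.21] F [-0.5  0.5  1.4] op 0.298
shift u [-0.0459 -0.2396 -0.2354] rows>= 1.0 turn u [-0.0002  0.0001  0.0059] rows>= 0.1
```

View pics/w5.png

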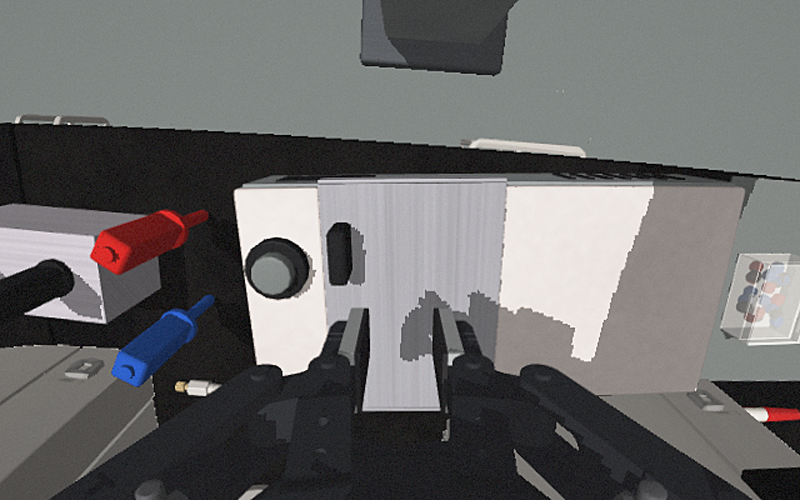

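The grip top spans (330,222) to (350,284), the button is at (270,270), and the box on the mat is at (768,295).

Run:
```python
from m2 import *
PP("w5","grip",[(330,223),(349,223),(351,283),(331,284)],.11)
PP("w5","btn",[(272,270)],.087)
PP("w5","btn ring",[(245,270),(309,270)],.08)
PP("w5","cover",[(318,181),(507,181)],.08)
PP("w5","deck",[(235,187),(744,187),(697,392)],.075)
```

```text
grip [[0.3986, -0.1015], [0.3978, -0.0902], [0.4359, -0.0877], [0.4374, -0.1002]] mean [ 0.4174 -0.0949] len [0.011 0.038 0.013 0.039] ang [  93.9    3.7  -82.9 -178.1]
btn [[0.4393, -0.1446]] mean [ 0.4393 -0.1446] len [0.] ang [0.]
btn ring [[0.4433, -0.1661], [0.44, -0.1207]] mean [ 0.4416 -0.1434] len [0.046 0.046] ang [ 94.1 -85.9]
cover [[0.3778, -0.115], [0.3691, 0.0087]] mean [ 0.3735 -0.0532] len [0.124 0.124] ang [ 94. -86.]
deck [[0.386, -0.1724], [0.3594, 0.1803], [0.5277, 0.1965]] mean [0.4244 0.0682] len [0.354 0.169 0.395] ang [  94.3    5.5 -111. ]
```

>>> send_rows(
  moves=[
    [-0.02,-0.12,-0.1,0,0,0.002,0.3],
    [-0.026,-0.123,-0.1,0,0,0,0.3],
    [0,0,-0.15,0,0,0,0.3],
    [0,0,-0.15,0,0,0,0.3],
    [0,0,-0.12,0,0,0,0.3],
    [0,0,-0.08,0,0,0,0.3],
    [0,0,0,0,0,0,0.3],
  ],
)

```text
t: 15.25
eef_pos: [0.4121, -0.0934, 0.0889]
tcp_rot: [-0.058, 1.573, 0.06]
ft_force: [-0.2, 0.2, 0.3]
opening: 0.298
```

>>> send_rows(
  moves=[
    [0,0,0,0,0,0,0.05],
    [0,0,0,0,0,0,0.05],
    [0,0,0,0,0,0,0.05],
    [0,0,0,0,0,0,0.05],
  ],
  force=40,
)

```text
t: 15.65
eef_pos: [0.4132, -0.0942, 0.0908]
tcp_rot: [-0.058, 1.569, 0.059]
ft_force: [-1.4, 1.2, -0.3]
opening: 0.134
```

>>> send_rows(
  moves=[
    [-0.003,0.05,0,0,0,0,0.05],
    [-0.007,0.1,0,0,0,0,0.05],
    [-0.007,0.1,0,0,0,0,0.05],
    [-0.008,0.1,0,0,0,0,0.05],
    [-0.007,0.1,0,0,0,0,0.05],
    [-0.007,0.1,0,0,0,0,0.05],
    [-0.008,0.1,0,0,0,0,0.05],
    [-0.007,0.1,0,0,0,0,0.05],
    [-0.004,0.05,0,0,0,0,0.05],
    [0,0,0,0,0,0,0.05],
  ],
)

```text
t: 16.65
eef_pos: [0.4041, 0.0215, 0.0908]
tcp_rot: [-0.068, 1.57, 0.046]
ft_force: [-2.9, -23.4, 5.1]
opening: 0.131
```

>>> send_rows(
  moves=[
    [0,0.02,0,0,0,0,0.05],
    [0,0,0,0,0,0,0.05],
    [0,0,0,0,0,0,0.05],
  ],
)

```text
t: 16.95
eef_pos: [0.4041, 0.0216, 0.0908]
tcp_rot: [-0.07, 1.57, 0.04]
ft_force: [-3.7, -34.3, 5.0]
opening: 0.136
```

>>> send_rows(
  moves=[
    [0,-0.02,0,0,0,0,0.05],
    [0,0,0,0,0,0,0.25],
    [0,0,0,0,0,0,0.3],
    [0,0,0,0,0,0,0.3],
    [0,0,0.1,0,0,0,0.3],
    [0,0,0.25,0,0,0,0.3],
    [0,-0.05,0.3,0,0,0,0.3],
    [0,-0.2,0.3,0,0,0,0.6],
    [0,-0.2,0.1,0,0,0,0.6],
    [0,0,0,0,0,0,0.6],
  ],
)

```text
t: 17.95
eef_pos: [0.406, -0.0414, 0.2474]
tcp_rot: [-0.057, 1.564, 0.055]
ft_force: [-0.3, 0.4, -0.2]
opening: 0.6
```

Run:
```python
from h import *
plan([.413,-.094,.16],94.5)
im,c=snap("wrist","w6",None,1.25); np.save("pics/w6T.npy",c[2])
```

```text
t 17.95 pos [ 0.406  -0.0414  0.2474] jawang 94.07 q [-0.1  -0.1  -0.23  1.43 -0.   -0.17] F [-0.3  0.4 -0.2] op 0.6
shift u [ 0.0468 -0.3504 -0.5828] rows>= 2.0 turn u [0.0007 0.0036 0.0047] rows>= 0.1
```

View pics/w6.png

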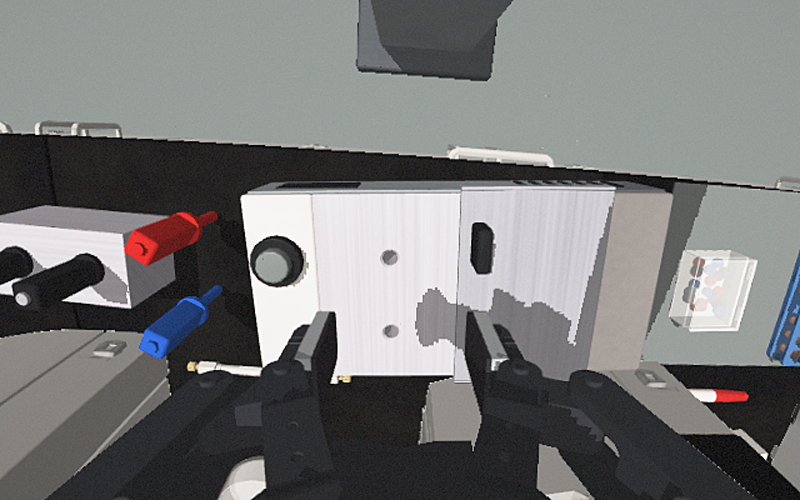

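The cover is open: its left edge runs from (461,188) to (454,382). Wells are at (390,257) and (391,331).

Run:
```python
from m2 import *
PP("w6","wells edge-pts",[(390,257),(391,331)],.075)
PP("w6","cover",[(461,188),(613,187)],.08)
PP("w6","grip",[(472,223),(492,223),(493,272),(472,273)],.11)
im=np.load("pics/w6.npy"); c=(K,k,np.load("pics/w6T.npy"))
g=cv2.cvtColor(im,cv2.COLOR_RGB2GRAY).astype(int)
for (u,v) in((312,205.6),(313,265)):
    u0,v0=int(u)-11,int(v)-11; w=g[v0:v0+23,u0:u0+23]; m=(w<np.median(w)-20)
    n,l,st,ce=cv2.connectedComponentsWithStats(m.astype(np.uint8)); i=1+np.argmax(st[1:,4]); x,y,ww,hh,a=st[i]
    bb=(u0+x+ww/2-.5,v0+y+hh/2-.5); ct=ce[i]+[u0,v0]
    print("bbox",bb,ww,hh,a,onz(c,*bb,.075).round(4),"cen",ct,onz(c,*ct,.075).round(4))
```

```text
wells edge-pts [[0.4314, -0.0486], [0.501, -0.0433]] mean [ 0.4662 -0.0459] len [0.07 0.07] ang [   4.4 -175.6]
cover [[0.3688, 0.0037], [0.3583, 0.1259]] mean [0.3635 0.0648] len [0.123 0.123] ang [ 94.9 -85.1]
grip [[0.39, 0.0099], [0.3889, 0.0245], [0.4267, 0.0307], [0.4286, 0.0147]] mean [0.4085 0.0199] len [0.015 0.038 0.016 0.039] ang [  94.2    9.2  -83.  -172.8]
bbox (np.float64(311.0), np.float64(206.0)) 15 13 148 [ 0.4319 -0.0496  0.075 ] cen [310.83783784 205.60135135] [ 0.4315 -0.0498  0.075 ]
bbox (np.float64(312.0), np.float64(265.0)) 13 11 115 [ 0.5013 -0.0442  0.075 ] cen [312.07826087 264.72173913] [ 0.501  -0.0441  0.075 ]
```

The measured travel is 0.116–0.119 m with a hard stop felt. I'll confirm with a push of the closed fingers against the bar.

>>> send_rows(
  moves=[
    [0.007,0,-0.1,0,0,0,0],
    [0.01,0.06,-0.2,0,0,0,0],
    [0.01,0.06,-0.2,0,0,0,0],
    [0,0.06,-0.2,0,0,0,0],
    [0,0.01,-0.2,0,0,0,0],
    [0,0,-0.1,0,0,0,0],
    [0,0,0,0,0,0,0],
    [0,0.05,0,0,0,0,0],
    [0,0.05,0,0,0,0,0],
    [0,0,0,0,0,0,0],
  ],
)

```text
t: 19.0
eef_pos: [0.4087, 0.0023, 0.0952]
tcp_rot: [-0.063, 1.569, 0.052]
ft_force: [-0.0, -11.7, -2.7]
opening: 0.001
```

>>> send_rows(
  moves=[
    [0,0.02,0,0,0,0,0],
    [0,0,0,0,0,0,0],
  ],
)

```text
t: 19.2
eef_pos: [0.4087, 0.0025, 0.0953]
tcp_rot: [-0.067, 1.569, 0.046]
ft_force: [-0.6, -22.7, -1.9]
opening: -0.001
```

>>> send_rows(
  moves=[
    [0,0.02,0,0,0,0,0],
    [0,0,0,0,0,0,0],
  ],
)

```text
t: 19.4
eef_pos: [0.4087, 0.0028, 0.0953]
tcp_rot: [-0.071, 1.57, 0.039]
ft_force: [-0.6, -35.8, -1.5]
opening: 0.002
```

A hard stop with no movement under 36 N, so the cover is fully open. Now to the stand.

>>> send_rows(
  moves=[
    [0,-0.08,0,0,0,0,0],
    [0,-0.05,0.05,0,0,0,0],
    [0,0,0.25,0,0,0,0],
    [0,0,0.3,0,0,0,0.5],
    [0,-0.1,0.3,0,0,0,1],
    [0,-0.2,0.25,0,0,0,1],
    [0,-0.25,0.15,0,0,0,1],
    [0,-0.25,0,0,0,0,1],
    [0,-0.25,0,0,0,0,1],
    [0,-0.25,0,0,0,0,1],
  ],
)

```text
t: 20.4
eef_pos: [0.4087, -0.2057, 0.2912]
tcp_rot: [-0.059, 1.567, 0.058]
ft_force: [0.3, -1.6, 0.0]
opening: 1.003
```

>>> send_rows(
  moves=[
    [0,-0.25,0,0,0,0,1],
    [0,-0.25,0,0,0,0,1],
    [0,-0.25,0,0,0,0,1],
    [0,-0.2,0,0,0,0,1],
    [0,-0.1,0,0,0,0,1],
    [0,0,0,0,0,0,1],
    [0,0,0,0,0,0,1],
  ],
)

```text
t: 21.1
eef_pos: [0.4086, -0.3613, 0.2899]
tcp_rot: [-0.058, 1.569, 0.058]
ft_force: [0.6, 0.4, -0.5]
opening: 1.002
```

Run:
```python
from h import *
plan([.45,-.32,.2],94.5)
im,c=snap("wrist","w7",None,1.25); np.save("pics/w7T.npy",c[2])
```

```text
t 21.1 pos [ 0.4086 -0.3613  0.2899] jawang 94.24 q [-0.72  0.17  0.15  1.54  0.   -0.8 ] F [ 0.6  0.4 -0.5] op 1.002
shift u [ 0.276   0.2756 -0.5992] rows>= 2.1 turn u [-0.0003  0.0003  0.0029] rows>= 0.0
```

View pics/w7.png

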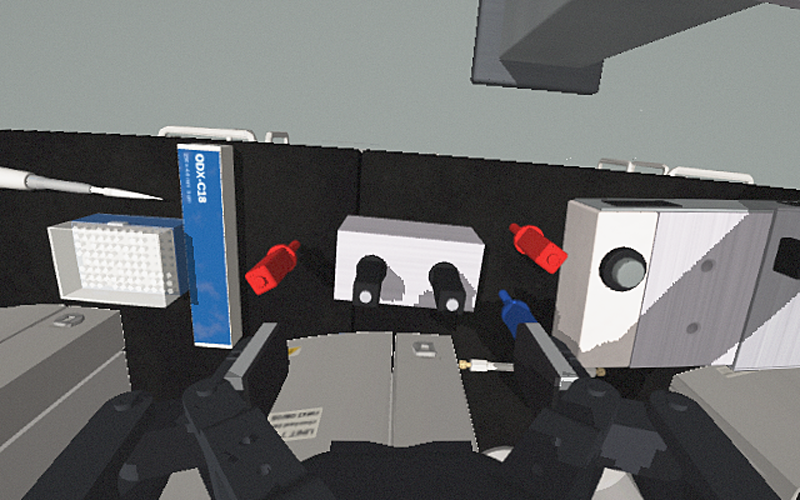

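The black probes in the stand are at (366,285) and (448,290), with white dots marking their tops at (366,297) and (452,305). The red ones at (270,268) and (538,248) and the blue at (513,315) are outside the stand. I'll confirm this in an enlarged crop.

Run:
```python
from h import *
a=np.load("pics/w7.npy")[165:265,255:400]
cv2.imwrite("pics/w7c.png",cv2.resize(a,None,fx=5,fy=5,interpolation=cv2.INTER_CUBIC)[:,:,::-1])
```

```text
(no output)
```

View pics/w7c.png

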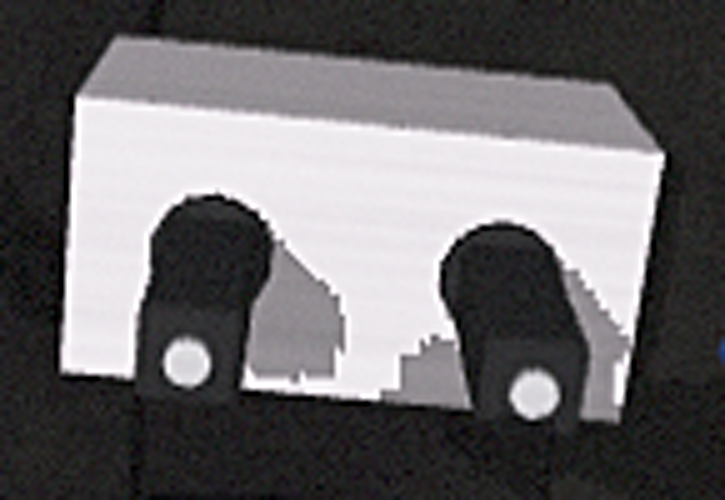

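Run:
```python
from m2 import *
f=lambda L:[(255+u/5-.4,165+v/5-.4) for u,v in L]
PP("w7","dots",f([(187,362),(533,393)]),.142,1)
PP("w7","collars",f([(211,253),(501,281)]),.081,1)
PP("w7","stand top",f([(77,97),(663,154),(622,424),(62,373)]),.075,1)
PP("w7","hL",f([(142,303),(252,303),(240,402),(135,394)]),.142,1)
PP("w7","hR",f([(470,338),(588,342),(577,424),(478,418)]),.142,1)
```

```text
dots [[0.46, -0.3859], [0.4616, -0.3158]] mean [ 0.4608 -0.3509] len [0.07 0.07] ang [ 88.7 -91.3]
collars [[0.4578, -0.3856], [0.4597, -0.316]] mean [ 0.4587 -0.3508] len [0.07 0.07] ang [ 88.4 -91.6]
stand top [[0.4235, -0.4194], [0.4271, -0.2801], [0.4976, -0.2807], [0.4941, -0.4212]] mean [ 0.4606 -0.3503] len [0.139 0.071 0.141 0.071] ang [ 88.5  -0.5 -91.4 178.5]
hL [[0.448, -0.3954], [0.4463, -0.3737], [0.4679, -0.3748], [0.4678, -0.3961]] mean [ 0.4575 -0.385 ] len [0.022 0.022 0.021 0.02 ] ang [ 94.3  -3.1 -90.4 178.1]
hR [[0.4506, -0.3297], [0.4497, -0.306], [0.4678, -0.306], [0.4679, -0.3263]] mean [ 0.459 -0.317] len [0.024 0.018 0.02  0.018] ang [  92.1    0.   -89.7 -168.9]
```

Confirmed: the two black probes stand in the block at (.4595,-.386) and (.461,-.316). I'll take the nearer one first, for the back well.

```bash
python3 -c "
from h import *
plan([.4605,-.316,.17],89)"
```

```text
t 21.15 pos [ 0.4086 -0.361   0.29  ] jawang 94.27 q [-0.72  0.17  0.14  1.54  0.   -0.8 ] F [ 0.2 -1.2 -0.1] op 1.0
shift u [ 0.3459  0.3    -0.7998] rows>= 2.8 turn u [-0.0002  0.0004 -0.0586] rows>= 0.6
```

>>> send_rows(
  moves=[
    [0.1,0.1,-0.1,0,0,-0.02,0.5],
    [0.12,0.1,-0.2,0,0,-0.02,0.5],
    [0.126,0.1,-0.2,0,0,-0.018,0.5],
    [0,0,-0.2,0,0,0,0.5],
    [0,0,-0.1,0,0,0,0.5],
    [0,0,0,0,0,0,0.5],
    [0,0,0,0,0,0,0.5],
  ],
)

```text
t: 21.85
eef_pos: [0.4605, -0.3162, 0.1704]
tcp_rot: [0.012, 1.57, -0.013]
ft_force: [0.0, -0.0, -0.7]
opening: 0.502
```

Run:
```python
from h import *
plan([.4605,-.316,.10],89)
im,c=snap("wrist","w8",None,1.25); np.save("pics/w8T.npy",c[2])
```

```text
t 21.85 pos [ 0.4605 -0.3162  0.1704] jawang 89.08 q [-0.6   0.19 -0.09  1.28  0.   -0.59] F [ 0.  -0.  -0.7] op 0.502
shift u [-1.000e-04  1.200e-03 -4.695e-01] rows>= 1.4 turn u [ 0.0002  0.0004 -0.0009] rows>= 0.0
```

View pics/w8.png

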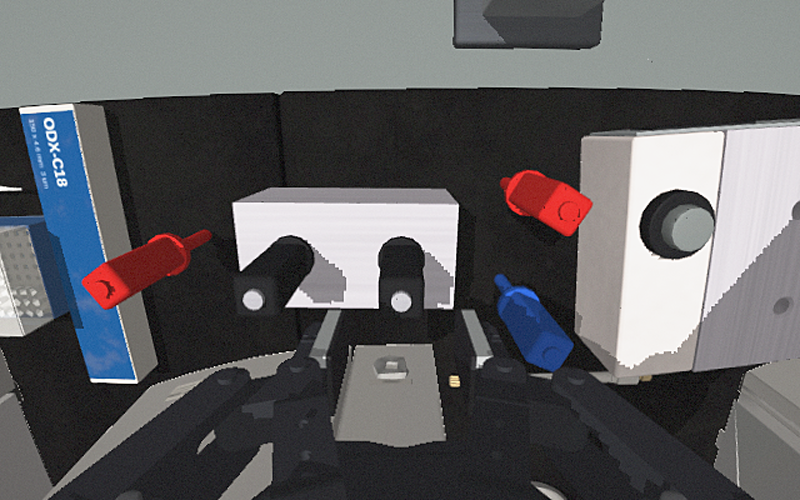

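The probe's dot is at (401,302), centred between the fingers with its flats aligned to the jaws. I'll descend and grip.

Run:
```python
from m2 import *
PP("w8","dots",[(254,300),(401,302)],.142)
PP("w8","btn",[(686,229)],.087)
```

```text
dots [[0.4603, -0.386], [0.4622, -0.3158]] mean [ 0.4612 -0.3509] len [0.07 0.07] ang [ 88.4 -91.6]
btn [[0.4417, -0.1406]] mean [ 0.4417 -0.1406] len [0.] ang [0.]
```

>>> send_rows(
  moves=[
    [0,0,-0.12,0,0,0,0.5],
    [0,0,-0.15,0,0,0,0.5],
    [0,0,-0.12,0,0,0,0.5],
    [0,0,-0.08,0,0,0,0.5],
    [0,0,0,0,0,0,0.5],
    [0,0,0,0,0,0,0.1],
    [0,0,0,0,0,0,0.1],
    [0,0,0,0,0,0,0.1],
    [0,0,0,0,0,0,0.1],
    [0,0,0,0,0,0,0.1],
  ],
  force=60,
)

```text
t: 22.9
eef_pos: [0.461, -0.3176, 0.1003]
tcp_rot: [0.013, 1.569, -0.015]
ft_force: [-0.7, -0.5, 5.4]
opening: 0.249
```

>>> send_rows(
  moves=[
    [0,0,0.05,0,0,0,0.1],
    [0,0,0.12,0,0,0,0.1],
    [0,0,0.2,0,0,0,0.1],
    [0,0,0.2,0,0,0,0.1],
    [0,0,0.2,0,0,0,0.1],
    [0,0,0.15,0,0,0,0.1],
    [0,0,0,0,0,0,0.1],
  ],
)

```text
t: 23.6
eef_pos: [0.4614, -0.3179, 0.2407]
tcp_rot: [0.011, 1.566, -0.016]
ft_force: [-0.1, -0.3, 0.5]
opening: 0.251
```

```bash
python3 -c "
from h import *
plan([.501,-.044,.24],93.5)"
```

```text
t 23.6 pos [ 0.4614 -0.3179  0.2407] jawang 89.0 q [-0.6   0.19  0.06  1.43 -0.   -0.59] F [-0.1 -0.3  0.5] op 0.251
shift u [ 0.264   1.826  -0.0046] rows>= 5.5 turn u [0.002  0.0031 0.05  ] rows>= 0.5
```

>>> send_rows(
  moves=[
    [0.02,0.12,0,0,0,0.005,0.1],
    [0.03,0.2,0,0,0,0.005,0.1],
    [0.03,0.24,0,0,0,0.005,0.1],
    [0.03,0.24,0,0,0,0.005,0.1],
    [0.03,0.24,0,0,0,0.005,0.1],
    [0.03,0.24,0,0,0,0.005,0.1],
    [0.03,0.24,0,0,0,0.005,0.1],
    [0.03,0.18,0,0,0,0.005,0.1],
    [0.03,0.126,0,0,0,0.005,0.1],
    [0,0,0,0.002,0.003,0,0.1],
  ],
)

```text
t: 24.6
eef_pos: [0.4985, -0.0404, 0.2354]
tcp_rot: [-0.042, 1.577, 0.049]
ft_force: [-0.7, 0.2, -1.5]
opening: 0.249
```

>>> send_rows(
  moves=[
    [0,0,-0.1,0,0,0,0.1],
    [0,0,-0.15,0,0,0,0.1],
    [0,0,-0.15,0,0,0,0.1],
    [0,0,0,0,0,0,0.1],
    [0,0,0,0,0,0,0.1],
  ],
)

```text
t: 25.1
eef_pos: [0.4985, -0.0434, 0.1764]
tcp_rot: [-0.039, 1.577, 0.044]
ft_force: [0.5, 0.5, 0.0]
opening: 0.252
```

Run:
```python
from h import *
plan([.5005,-.0445,.165],93.5)
im,c=snap("wrist","w9",(230,120,430,270),4); np.save("pics/w9T.npy",c[2])
print("back well px",(np.array(proj(c,[.501,-.0443,.075]))-[230,120])*4, "tip px",(np.array(proj(c,np.array(r.read_state()["eef_pos"])-[0,0,.081]))-[230,120])*4)
```

```text
t 25.1 pos [ 0.4985 -0.0434  0.1764] jawang 93.04 q [-0.09  0.09 -0.2   1.29  0.   -0.14] F [0.5 0.5 0. ] op 0.252
shift u [ 0.0136 -0.0075 -0.0763] rows>= 0.2 turn u [-0.0021 -0.0043  0.0051] rows>= 0.1
back well px [353.94775086 348.22515174] tip px [358.86869952 372.54541551]
```

View pics/w9.png

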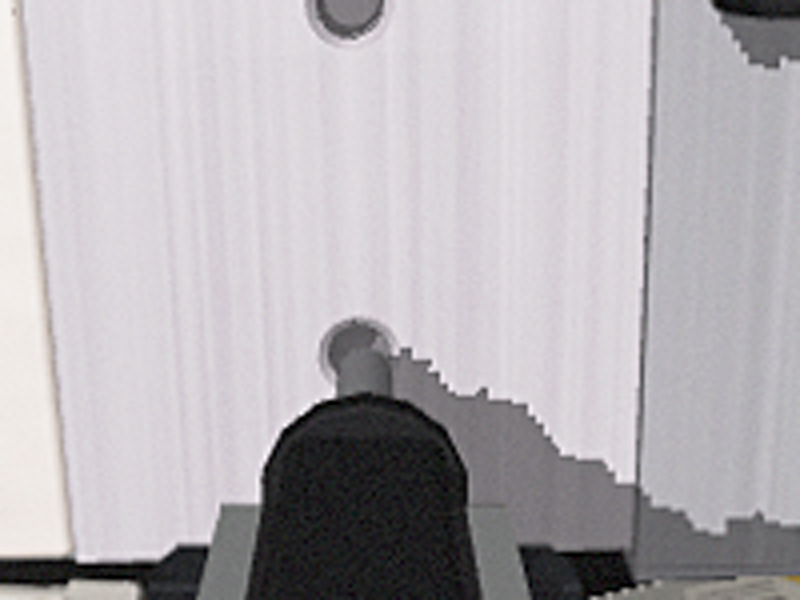

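The stem tip is at crop (365,371) and the back well at (356,351). The corrections are about +3 mm in x and −1 mm in y.

>>> send_rows(
  moves=[
    [0.009,-0.003,0,-0.002,-0.004,0,0.1],
    [0.009,-0.003,0,0,0,0,0.1],
    [0,0,-0.06,0,0,0,0.1],
    [0,0,-0.06,0,0,0,0.1],
    [0,0,-0.03,0,0,0,0.1],
    [0,0,-0.03,0,0,0,0.1],
    [0,0,0,0,0,0,0.1],
  ],
)

```text
t: 25.85
eef_pos: [0.5015, -0.0441, 0.149]
tcp_rot: [-0.042, 1.57, 0.042]
ft_force: [-0.2, 0.3, -1.0]
opening: 0.248
```

The tip is 7 mm below the deck with no force, so it is in the hole. Continuing down.

>>> send_rows(
  moves=[
    [0,0,-0.05,0,0,0,0.1],
    [0,0,-0.08,0,0,0,0.1],
    [0,0,-0.08,0,0,0,0.1],
    [0,0,-0.06,0,0,0,0.1],
    [0,0,-0.03,0,0,0,0.1],
    [0,0,0,0,0,0,0.1],
  ],
)

```text
t: 26.45
eef_pos: [0.5014, -0.0441, 0.1039]
tcp_rot: [-0.042, 1.57, 0.042]
ft_force: [0.1, 0.4, -0.0]
opening: 0.253
```

>>> send_rows(
  moves=[
    [0,0,-0.01,0,0,0,0.1],
    [0,0,-0.01,0,0,0,0.1],
    [0,0,0,0,0,0,0.1],
  ],
)

```text
t: 26.75
eef_pos: [0.5022, -0.0441, 0.1021]
tcp_rot: [-0.042, 1.568, 0.042]
ft_force: [-0.0, -0.7, -1.4]
opening: 0.253
```

>>> send_rows(
  moves=[
    [0,0,-0.008,0,0,0,0.1],
    [0,0,0,0,0,0,0.1],
  ],
)

```text
t: 26.95
eef_pos: [0.502, -0.0441, 0.1007]
tcp_rot: [-0.042, 1.569, 0.042]
ft_force: [0.4, -0.2, -1.4]
opening: 0.251
```

>>> send_rows(
  moves=[
    [0,0,-0.008,0,0,0,0.1],
    [0,0,0,0,0,0,0.1],
  ],
)

```text
t: 27.15
eef_pos: [0.5022, -0.0441, 0.1003]
tcp_rot: [-0.042, 1.568, 0.042]
ft_force: [-2.3, 0.5, 5.0]
opening: 0.252
```

It is home, with contact at the grasp height. Releasing and going for the second probe.

>>> send_rows(
  moves=[
    [0,0,0.003,0,0,0,0.5],
    [0,0,0,0,0,0,0.5],
    [0,0,0,0,0,0,0.5],
    [0,0,0.1,0,0,0,0.5],
    [0,0,0.2,0,0,0,0.5],
    [0,0,0.3,0,0,0,0.5],
    [0,-0.1,0.15,0,0,0,0.5],
    [-0.02,-0.24,0,0,0,-0.006,0.5],
    [-0.025,-0.24,0,0,0,-0.006,0.5],
    [-0.025,-0.24,0,0,0,-0.006,0.5],
  ],
)

```text
t: 28.15
eef_pos: [0.4915, -0.1683, 0.2127]
tcp_rot: [-0.02, 1.569, 0.02]
ft_force: [0.8, 0.3, 0.1]
opening: 0.497
```

>>> send_rows(
  moves=[
    [-0.025,-0.24,0,0,0,-0.006,0.5],
    [-0.025,-0.24,0,0,0,-0.006,0.5],
    [-0.025,-0.24,0,0,0,-0.006,0.5],
    [-0.025,-0.24,0,0,0,-0.006,0.5],
    [-0.025,-0.24,0,0,0,-0.003,0.5],
    [-0.025,-0.15,0,0,0,0,0.5],
    [0,0,0,0,0,0,0.5],
    [0,0,0,0,0,0,0.5],
  ],
)

```text
t: 28.95
eef_pos: [0.4687, -0.3698, 0.212]
tcp_rot: [0.015, 1.57, -0.014]
ft_force: [-0.6, 0.3, -0.4]
opening: 0.501
```

Run:
```python
from h import *
plan([.4600,-.386,.10],89)
im,c=snap("wrist","w10"); np.save("pics/w10T.npy",c[2])
# white dot on probe top near predicted pixel
u,v=map(int,proj(c,[.46,-.386,.142])); g=cv2.cvtColor(im,cv2.COLOR_RGB2GRAY)[v-9:v+10,u-9:u+10]
n,l,st,ce=cv2.connectedComponentsWithStats((g>140).astype(np.uint8)); print(st[1:],[onz(c,u-9+a,v-9+b,.142).round(4) for a,b in ce[1:]])
```

```text
t 28.95 pos [ 0.4687 -0.3698  0.212 ] jawang 88.95 q [-0.67  0.26  0.09  1.39  0.   -0.65] F [-0.6  0.3 -0.4] op 0.501
shift u [-0.0583 -0.1083 -0.7464] rows>= 2.3 turn u [-0.0005  0.0006  0.0006] rows>= 0.0
[[  4   3  13  14 141]] [array([ 0.4598, -0.386 ,  0.142 ])]
```

>>> send_rows(
  moves=[
    [-0.029,-0.054,-0.1,0,0,0,0.5],
    [-0.029,-0.054,-0.1,0,0,0,0.5],
    [0,0,0,0,0,0,0.5],
    [0,0,-0.15,0,0,0,0.5],
    [0,0,-0.2,0,0,0,0.5],
    [0,0,-0.14,0,0,0,0.5],
    [0,0,-0.056,0,0,0,0.5],
    [0,0,0,0,0,0,0.1],
    [0,0,0,0,0,0,0.1],
    [0,0,0,0,0,0,0.1],
  ],
)

```text
t: 30.0
eef_pos: [0.4611, -0.3862, 0.1021]
tcp_rot: [0.012, 1.567, -0.015]
ft_force: [0.3, 0.4, -0.5]
opening: 0.246
```

>>> send_rows(
  moves=[
    [0,0,0,0,0,0,0.1],
    [0,0,0,0,0,0,0.1],
  ],
)

```text
t: 30.2
eef_pos: [0.4607, -0.3861, 0.1014]
tcp_rot: [0.013, 1.568, -0.014]
ft_force: [-0.3, 0.2, 2.0]
opening: 0.248
```

>>> send_rows(
  moves=[
    [0,0,0.05,0,0,0,0.1],
    [0,0,0.12,0,0,0,0.1],
    [0,0,0.2,0,0,0,0.1],
    [0,0,0.2,0,0,0,0.1],
    [0,0,0.2,0,0,0,0.1],
    [0,0,0.15,0,0,0,0.1],
    [-0.01,0.12,0,0,0,0.005,0.1],
    [-0.02,0.2,0,0,0,0.005,0.1],
    [-0.02,0.24,0,0,0,0.005,0.1],
    [-0.02,0.24,0,0,0,0.005,0.1],
  ],
)

```text
t: 31.2
eef_pos: [0.4494, -0.2649, 0.2391]
tcp_rot: [-0.011, 1.569, 0.01]
ft_force: [0.2, 0.2, -1.0]
opening: 0.249
```

>>> send_rows(
  moves=[
    [-0.02,0.24,0,0,0,0.005,0.1],
    [-0.02,0.24,0,0,0,0.005,0.1],
    [-0.02,0.24,0,0,0,0.005,0.1],
    [-0.02,0.24,0,0,0,0.005,0.1],
    [-0.02,0.24,0,0,0,0.005,0.1],
    [-0.02,0.18,0,0,0,0,0.1],
    [0,0.06,-0.1,0,0,0,0.1],
    [0,0,-0.15,0,0,0,0.1],
    [0,0,-0.15,0,0,0,0.1],
    [0,0,0,0,0,0,0.1],
  ],
)

```text
t: 32.2
eef_pos: [0.4301, -0.0495, 0.1766]
tcp_rot: [-0.042, 1.573, 0.043]
ft_force: [-1.3, -0.8, -1.7]
opening: 0.247
```

Run:
```python
from h import *
plan([.432,-.0495,.165],93)
im,c=snap("wrist","w11",(230,120,430,270),4); np.save("pics/w11T.npy",c[2])
print("front well px",(np.array(proj(c,[.4319,-.0489,.075]))-[230,120])*4, "tip px",(np.array(proj(c,np.array(r.read_state()["eef_pos"])-[0,0,.082]))-[230,120])*4)
```

```text
t 32.2 pos [ 0.4301 -0.0495  0.1766] jawang 93.08 q [-0.11 -0.04 -0.33  1.28  0.   -0.17] F [-1.3 -0.8 -1.7] op 0.247
shift u [ 0.0127 -0.0001 -0.0774] rows>= 0.2 turn u [-0.0003 -0.0016 -0.0009] rows>= 0.0
front well px [362.9690463  342.77639949] tip px [359.23689255 370.63494542]
```

View pics/w11.png

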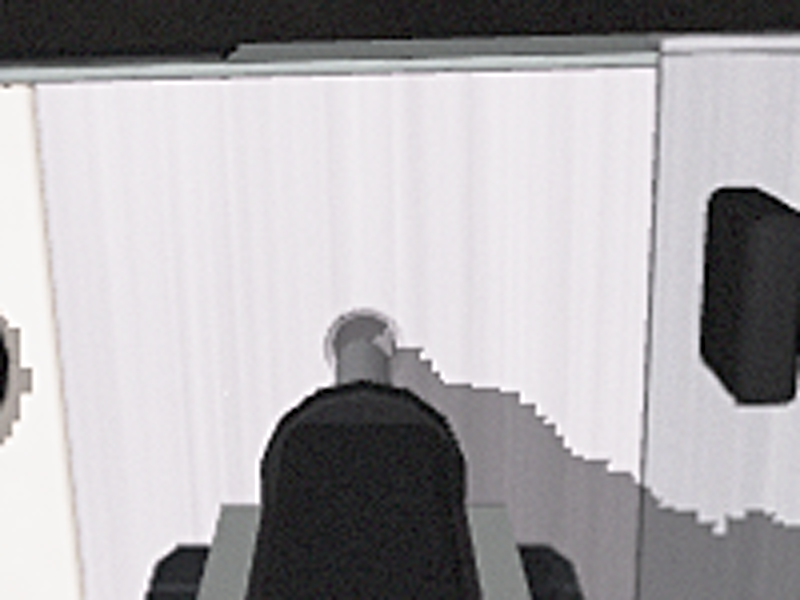

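The tip is at crop (364,366) and the front well at (360,342). The correction is +2.7 mm in x and −1 mm in y.

>>> send_rows(
  moves=[
    [0.009,-0.004,0,0,-0.001,0,0.1],
    [0.009,-0.003,0,0,0,0,0.1],
    [0,0,-0.06,0,0,0,0.1],
    [0,0,-0.06,0,0,0,0.1],
    [0,0,-0.03,0,0,0,0.1],
    [0,0,-0.03,0,0,0,0.1],
    [0,0,0,0,0,0,0.1],
  ],
)

```text
t: 32.95
eef_pos: [0.434, -0.0507, 0.1507]
tcp_rot: [-0.041, 1.569, 0.042]
ft_force: [0.5, 0.8, -0.7]
opening: 0.251
```

>>> send_rows(
  moves=[
    [-0.004,0,-0.05,0,0,0,0.1],
    [0,0,-0.08,0,0,0,0.1],
    [0,0,-0.08,0,0,0,0.1],
    [0,0,-0.06,0,0,0,0.1],
    [0,0,-0.03,0,0,0,0.1],
    [0,0,0,0,0,0,0.1],
  ],
)

```text
t: 33.55
eef_pos: [0.4336, -0.0507, 0.1056]
tcp_rot: [-0.042, 1.568, 0.042]
ft_force: [0.3, 3.4, -1.9]
opening: 0.253
```

>>> send_rows(
  moves=[
    [0,0,-0.01,0,0,0,0.1],
    [0,0,-0.01,0,0,0,0.1],
    [0,0,0,0,0,0,0.1],
  ],
)

```text
t: 33.85
eef_pos: [0.434, -0.0507, 0.1037]
tcp_rot: [-0.042, 1.567, 0.042]
ft_force: [-1.0, 3.0, -0.8]
opening: 0.25
```

>>> send_rows(
  moves=[
    [0,0,-0.007,0,0,0,0.1],
    [0,0,0,0,0,0,0.1],
  ],
)

```text
t: 34.05
eef_pos: [0.434, -0.0507, 0.1027]
tcp_rot: [-0.042, 1.567, 0.042]
ft_force: [-0.6, 4.7, 1.4]
opening: 0.254
```

>>> send_rows(
  moves=[
    [0,0.004,-0.007,0,0,0,0.1],
    [0,0,0,0,0,0,0.1],
  ],
)

```text
t: 34.25
eef_pos: [0.434, -0.0506, 0.1014]
tcp_rot: [-0.043, 1.567, 0.041]
ft_force: [-0.1, 2.4, 0.9]
opening: 0.25
```

>>> send_rows(
  moves=[
    [0,0,-0.007,0,0,0,0.1],
    [0,0,0,0,0,0,0.1],
  ],
)

```text
t: 34.45
eef_pos: [0.4341, -0.0505, 0.1013]
tcp_rot: [-0.042, 1.566, 0.041]
ft_force: [-3.4, 3.1, 8.0]
opening: 0.25
```

Both probes are home. Releasing, then the button.

>>> send_rows(
  moves=[
    [0,0,0.005,0,0,0,0.45],
    [0,0,0,0,0,0,0.45],
    [0,0,0,0,0,0,0.45],
    [0,0,0.1,0,0,0,0.45],
    [0,0,0.2,0,0,0,0.45],
    [0,0,0.3,0,0,0,0.45],
    [0,-0.1,0.2,0,0,0,0],
    [0.02,-0.25,0,0,0,0,0],
    [0.02,-0.265,0,0,0,0,0],
    [0,0,0,0,0,0,0],
  ],
)

```text
t: 35.45
eef_pos: [0.4402, -0.1461, 0.221]
tcp_rot: [-0.04, 1.567, 0.037]
ft_force: [0.5, -0.2, 0.2]
opening: 0.002
```

Run:
```python
from h import *
plan([.440,-.1423,.10],93)
im,c=snap("wrist","w12",None,1.25); np.save("pics/w12T.npy",c[2])
g=im.astype(int); 
for z,p in((.075,(.432,-.0492)),(.075,(.5017,-.0437)),(.142,(.432,-.0492)),(.142,(.5017,-.0437)),(.087,(.44,-.1423))): print(z,(np.array(proj(c,[*p,z]))*1.25).round(1))
```

```text
t 35.45 pos [ 0.4402 -0.1461  0.221 ] jawang 92.8 q [-0.32  0.01 -0.19  1.37 -0.   -0.37] F [ 0.5 -0.2  0.2] op 0.002
shift u [-0.0016  0.0254 -0.8065] rows>= 2.4 turn u [0.0012 0.0021 0.0022] rows>= 0.0
0.075 [528.1 232.5]
0.075 [522.2 315.8]
0.142 [562.4 259.2]
0.142 [551.9 360.7]
0.087 [405.9 240.7]
```

View pics/w12.png

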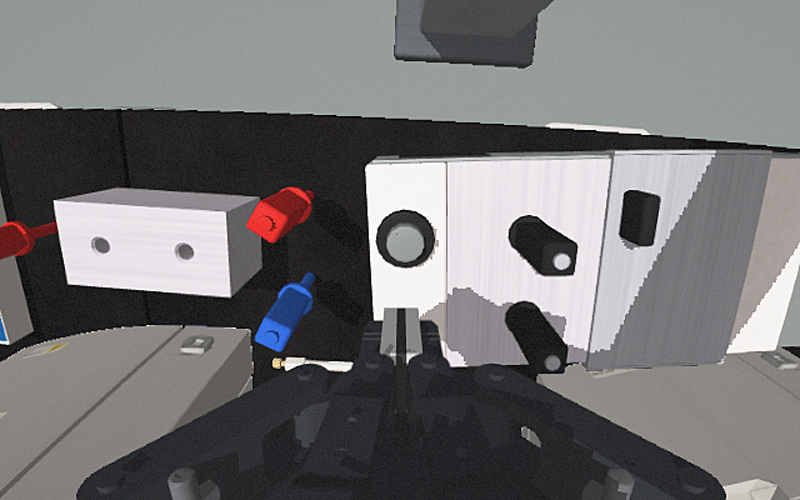

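Both probes are seated: their tops at (562,261) and (551,363) match the home prediction within about 2 px. The button is at (405,242). Pressing it.

>>> send_rows(
  moves=[
    [0.005,0.02,-0.15,0,0,0,0],
    [0,0,-0.25,0,0,0,0],
    [0,0,-0.25,0,0,0,0],
    [0,0,-0.1,0,0,0,0],
    [0,0,0,0,0,0,0],
  ],
)

```text
t: 36.0
eef_pos: [0.4386, -0.1381, 0.106]
tcp_rot: [-0.041, 1.572, 0.044]
ft_force: [-0.2, 0.3, 1.3]
opening: -0.003
```

>>> send_rows(
  moves=[
    [0,0,-0.03,0,0,0,0],
    [0,0,-0.03,0,0,0,0],
    [0,0,0,0,0,0,0],
  ],
)

```text
t: 36.3
eef_pos: [0.441, -0.1395, 0.1001]
tcp_rot: [-0.042, 1.566, 0.042]
ft_force: [-0.4, -1.0, 0.3]
opening: -0.003
```

>>> send_rows(
  moves=[
    [0,-0.02,-0.02,0,0,0,0],
    [0,0,-0.02,0,0,0,0],
    [0,0,-0.015,0,0,0,0],
    [0,0,0,0,0,0,0],
  ],
)

```text
t: 36.7
eef_pos: [0.4413, -0.143, 0.0918]
tcp_rot: [-0.042, 1.566, 0.041]
ft_force: [0.4, -0.8, 4.7]
opening: 0.001
```

>>> send_rows(
  moves=[
    [0,0,-0.015,0,0,0,0],
    [0,0,0,0,0,0,0],
  ],
)

```text
t: 36.9
eef_pos: [0.4413, -0.143, 0.0909]
tcp_rot: [-0.043, 1.565, 0.041]
ft_force: [-2.0, -0.4, 13.1]
opening: 0.001
```

>>> send_rows(
  moves=[
    [0,0,-0.015,0,0,0,0],
    [0,0,0,0,0,0,0],
  ],
)

```text
t: 37.1
eef_pos: [0.4415, -0.143, 0.0906]
tcp_rot: [-0.043, 1.564, 0.04]
ft_force: [-6.7, 0.7, 29.5]
opening: -0.001
```

It bottomed out stiffly at 0.0906. I'll release slowly to see the spring's force curve.

>>> send_rows(
  moves=[
    [0,0,0.035,0,0,0,0],
    [0,0,0,0,0,0,0],
  ],
)

```text
t: 37.3
eef_pos: [0.4413, -0.1429, 0.0934]
tcp_rot: [-0.043, 1.565, 0.041]
ft_force: [1.0, -0.9, 2.5]
opening: 0.002
```

>>> send_rows(
  moves=[
    [0,0,0.014,0,0,0,0],
    [0,0,0,0,0,0,0],
  ],
)

```text
t: 37.5
eef_pos: [0.441, -0.1427, 0.0944]
tcp_rot: [-0.042, 1.567, 0.042]
ft_force: [1.1, -1.1, 2.8]
opening: -0.0
```

>>> send_rows(
  moves=[
    [0,0,0.014,0,0,0,0],
    [0,0,0,0,0,0,0],
  ],
)

```text
t: 37.7
eef_pos: [0.4405, -0.1424, 0.0962]
tcp_rot: [-0.042, 1.568, 0.042]
ft_force: [0.4, -1.4, 1.3]
opening: 0.002
```

>>> send_rows(
  moves=[
    [0,0,0.05,0,0,0,0],
    [0,0,0.15,0,0,0,0],
    [0,0,0.25,0,0,0,0],
    [0,0,0.25,0,0,0,0],
    [0,0,0.2,0,0,0,0],
    [-0.1,0,0.1,0,0,0,0],
    [-0.2,0,0,0,0,0,0],
    [-0.2,0,0,0,0,0,0],
    [-0.1,0,0,0,0,0,0],
    [0,0,0,0,0,0,0],
  ],
)

```text
t: 38.7
eef_pos: [0.3491, -0.1423, 0.2467]
tcp_rot: [-0.041, 1.567, 0.041]
ft_force: [1.3, -0.1, 0.4]
opening: -0.002
```

Run:
```python
from h import *
plan([.35,-.143,.25],93)
im,c=snap("wrist","w13"); np.save("pics/w13T.npy",c[2])
g=cv2.cvtColor(im,cv2.COLOR_RGB2GRAY)
for p in((.432,-.0492,.142),(.5017,-.0437,.142)):
    u,v=map(int,proj(c,p)); w=g[v-9:v+10,u-9:u+10]
    n,l,st,ce=cv2.connectedComponentsWithStats((w>110).astype(np.uint8)); print(p,[(s[4],onz(c,u-9+a,v-9+b,.142)[:2].round(4)) for s,(a,b) in zip(st[1:],ce[1:])])
# box & rack on mat, top view vs. mask
im,c=snap("top","t2")
hsv=cv2.cvtColor(im,cv2.COLOR_RGB2HSV); m=cv2.inRange(hsv,(95,90,60),(125,255,255))
n,l,st,ce=cv2.connectedComponentsWithStats(m)
for i in range(1,n):
    if st[i,4]>100: rc=cv2.minAreaRect(np.argwhere(l==i)[:,::-1].astype(np.float32)); print("blue",st[i,4],[onz(c,*b,.027)[:2].round(3).tolist() for b in cv2.boxPoints(rc)])
# box: texture differing from mat grey inside mat region
us=[proj(c,(x,y,.003)) for x,y in((.36,.24),(.36,.39),(.555,.39),(.555,.245))]
mm=np.zeros(m.shape,np.uint8); cv2.fillPoly(mm,[np.array(us,np.int32)],255)
med=np.median(im[mm>0],axis=0); d=(np.abs(im.astype(int)-med).max(2)>22)&(mm>0)
n,l,st,ce=cv2.connectedComponentsWithStats(d.astype(np.uint8))
for i in range(1,n):
    if st[i,4]>60: print("obj",st[i,4],[onz(c,*b,.035)[:2].round(3).tolist() for b in cv2.boxPoints(cv2.minAreaRect(np.argwhere(l==i)[:,::-1].astype(np.float32)))])
```

```text
t 38.7 pos [ 0.3491 -0.1423  0.2467] jawang 93.0 q [-0.39 -0.16 -0.28  1.44  0.   -0.44] F [ 1.3 -0.1  0.4] op -0.002
shift u [ 0.0057 -0.0048  0.0221] rows>= 0.1 turn u [-0.0001  0.0021  0.    ] rows>= 0.0
(0.432, -0.0492, 0.142) [(np.int32(58), array([ 0.4335, -0.049 ])), (np.int32(2), array([ 0.4404, -0.0401]))]
(0.5017, -0.0437, 0.142) []
blue 1066 [[0.577, -0.55], [0.58, -0.607], [0.365, -0.607], [0.363, -0.551]]
blue 876 [[0.371, 0.462], [0.543, 0.468], [0.542, 0.401], [0.371, 0.395]]
blue 143 [[0.505, -0.214], [0.537, -0.245], [0.513, -0.27], [0.481, -0.239]]
blue 306 [[0.499, -0.943], [0.501, -1.013], [0.451, -1.011], [0.45, -0.941]]
blue 463 [[0.431, 0.669], [0.433, 0.581], [0.363, 0.575], [0.361, 0.663]]
obj 503 [[0.376, 0.292], [0.468, 0.294], [0.467, 0.236], [0.375, 0.236]]
```

The button's spring curve is as expected: full travel and release. The box reading in the top image has moved, though, so it may have been knocked. I'll check it from above.

>>> send_rows(
  moves=[
    [0.02,0.1,0.1,0,0,0,0],
    [0.04,0.24,0.1,0,0,0,0],
    [0.04,0.25,0.1,0,0,0,0],
    [0.04,0.25,0.06,0,0,0,0],
    [0.04,0.25,0,0,0,0,0],
    [0.04,0.25,0,0,0,0,0],
    [0.04,0.25,0,0,0,0,0],
    [0.04,0.25,0,0,0,0,0],
    [0.04,0.25,0,0,0,0,0],
    [0,0.25,0,0,0,0,0],
  ],
)

```text
t: 39.8
eef_pos: [0.4027, 0.2112, 0.2995]
tcp_rot: [-0.043, 1.568, 0.042]
ft_force: [1.0, -0.1, 0.0]
opening: 0.0
```

>>> send_rows(
  moves=[
    [0,0.25,0,0,0,0,0],
    [0,0.2,0,0,0,0,0],
    [0,0,0,0,0,0,0],
    [0,0,0,0,0,0,0],
  ],
)

```text
t: 40.2
eef_pos: [0.4019, 0.277, 0.2993]
tcp_rot: [-0.044, 1.569, 0.042]
ft_force: [-0.5, 0.6, -0.1]
opening: -0.0
```

Run:
```python
from h import *
plan([.4,.25,.30],93)
im,c=snap("wrist","w14",None,1.25); np.save("pics/w14T.npy",c[2])
T=[(.30,.19),(.30,.51),(.60,.51),(.60,.19)]
# rectify the mat plane at box-top height: 1 px = 2 mm, columns +y from .20, rows +x from .34
ys=np.arange(.20,.51,.005); xs=np.arange(.345,.57,.01)
g=cv2.GaussianBlur(im,(3,3),0).astype(int)
for x in xs:
    print("%.3f"%x," ".join("%3d"%g[int(v),int(u)].mean() if 0<=u<640 and 0<=v<400 else "  ." for u,v in (proj(c,(x,y,.003)) for y in ys[::1])))
```

```text
t 40.2 pos [0.4019 0.277  0.2993] jawang 93.17 q [ 0.6   0.07  0.04  1.55 -0.    0.55] F [-0.5  0.6 -0.1] op -0.0
shift u [-0.0127 -0.1801  0.0044] rows>= 0.5 turn u [ 0.0008  0.0011 -0.0019] rows>= 0.0
0.345 152 158 156 156 156 155 156 156 155 156 154 156 155 155 154 154 157 155 156 155 155 156 157 156 156 151 155 152 160 152 157 155 155 155 157 157 156 155 155 155 155 156 155 156 156 155 154 157 156 154 153 155 152 152 155 153 156 154 154 155 155 155
0.355  35  34  34  35  37  35  33  66  86 141 139  78  80  71  93  88  88  82  82  99  95  93  93  85  96  97  99  98  94  94  95  94  95  92  94  94  95 129 162 162 161 159 158 160 160 159 158 158 158 158 157 157 158 158 157 157 160  53  37  34  36  33
0.365  33  32  35  35  35  34  32 110 162 163 162 162 121  94  94  95  95  94  94  95  93  94  96  94  95  94  93  95  93  94  93  94  94  93  93  93  92  92 100 160 158 158 160 158 159 158 159 158 158 158 158 157 157 156 157 157 156  51  34  36  37  35
0.375  30  36  35  34  32  36  32 111 161 162 162 162 162 162  90  95  93  93  94  94  93  96  93  95  93  94  93  92  93  94  93  93  
[... 4244 characters left out ...]
 103 102  68  33  35 104 102 101  86  83  84 138 159 157 157 149 124 116 143 154 141  97  91  92  92  92  92  92  89  78  89  85  66  65  82 103  39  47  58 101  56  69  85  90  21  22  20  20
0.555  21  33  33  29  29  25  24  19 149  53  36  36  36 105 102 101  93  32  34 105 102 103  54  37  37  36  32 160 157 156 157 157 157 157 156 156 160 123  92  91  92  93  93  91  86  89  86  76  83  91  90  80  87  91  91  88  92  91  24  22  23  21
0.565 132 133 135 134 135 134 134 134  71  37  37  38  34 103 102 103  93  30  33 105 102 102 102  39  42  36  37  33  30  31  36  38  25  23  24  23  22  28  27  19  20  21  14  19  17  23  20  20  21  16  20  19  20  21  23  21  23  20  19  21  25  20
```

The brightness grid shows the box has been knocked to the mat's edge (y about 0.235), so it must be moved back. I'll measure it from the bright mask.

Run:
```python
from h import *
K,k,_=cal("wrist"); c=(K,k,np.load("pics/w14T.npy")); im=np.load("pics/w14.npy")
g=cv2.cvtColor(im,cv2.COLOR_RGB2GRAY)
roi=np.zeros(g.shape,np.uint8); cv2.fillPoly(roi,[np.array([proj(c,(x,y,.003)) for x,y in((.36,.215),(.36,.32),(.50,.32),(.50,.215))],np.int32)],255)
m=((g>185)&(roi>0)).astype(np.uint8); m=cv2.morphologyEx(m,cv2.MORPH_CLOSE,np.ones((7,7)))
n,l,st,ce=cv2.connectedComponentsWithStats(m); i=1+np.argmax(st[1:,4]); print(st[i])
cn=max(cv2.findContours((l==i).astype(np.uint8),0,2)[0],key=cv2.contourArea)
for z in(.04,.003):
    q=np.array([onz(c,*p[0],z)[:2] for p in cn],np.float32); rc=cv2.minAreaRect(q); print(z,rc,cv2.boxPoints(rc).round(3).tolist())
a=cv2.approxPolyDP(cn,3,True)[:,0]; print([(p.tolist(),onz(c,*p,.04)[:2].round(3).tolist(),onz(c,*p,.003)[:2].round(3).tolist()) for p in a])
# grayscale dump round blob
x,y,w,h=st[i,:4]
for v in range(y-6,y+h+8,3): print(v," ".join("%3d"%g[v,u] for u in range(x-9,x+w+12,3)))
print(x-9)
```

```text
[ 284  147   48   62 2665]
0.04 ((0.41663259267807007, 0.2606254816055298), (0.08165905624628067, 0.06181708723306656), 3.7433853149414062) [[0.37400001287460327, 0.289000004529953], [0.3779999911785126, 0.22699999809265137], [0.45899999141693115, 0.23199999332427979], [0.45500001311302185, 0.2939999997615814]]
0.003 ((0.4247779846191406, 0.25946345925331116), (0.08918505162000656, 0.06751438975334167), 3.7434093952178955) [[0.3779999911785126, 0.28999999165534973], [0.38199999928474426, 0.22300000488758087], [0.47099998593330383, 0.2290000021457672], [0.46700000762939453, 0.29600000381469727]]
[([327, 147], [0.374, 0.284], [0.379, 0.285]), ([285, 151], [0.382, 0.23], [0.387, 0.226]), ([288, 208], [0.459, 0.236], [0.471, 0.233]), ([328, 207], [0.454, 0.29], [0.466, 0.292]), ([331, 155], [0.384, 0.289], [0.389, 0.291]), ([327, 154], [0.383, 0.284], [0.388, 0.285])]
141  35  32  29  37  26  18 163 162 164 161 164 162 168  86  92  97  98  95  95  96  95  95  98
144  41  32  27  34  34  24 165 162 163 163 163 165 163 174  93  93  94  96  97  98  94  95  99
147  36  38  37  33  27  68 167
[... 1576 characters left out ...]
 246 102 100  94 174 158
198  37  31  19  35 124 223 246 245 245 245 246 245 246 246 246 242 246 246 103 100  93 171 157
201   8  30  33  30 125 212 234 233 234 234 233 229 231 231 231 230 232 231  59  88  86 166 159
204  23  33  29  29  24 229 234 232 233 233 235 234 235 235 234 234 235 237  71  94  81 155 162
207  23  36  33  24   2 239 241 241 238 248 248 251 253 255 255 255 255 255  71  87  77 162 157
210  29  33  28  23  26  49 161 155 166 163 159 166 166 160 165 158 163 163 162 163 160 161 160
213  21  32  25  34  27  64 161 160 158 162 162 160 161 160 157 158 156 162 164 161 162 157 160
216  24  31  34  30  38  61 164 160 158 160 161 159 159 161 163 159 158 163 160 158 160 155 157
275
```

The box centre is now (.4165,.2605) at about 4.5° yaw, overhanging the mat edge by about 5 mm. I'll regrasp it and set it back inside.

>>> send_rows(
  moves=[
    [0.05,-0.055,-0.1,0,0,0.007,0.9],
    [0.047,-0.055,-0.2,0,0,0.007,0.9],
    [0,0,-0.25,0,0,0,0.9],
    [0,0,-0.25,0,0,0,0.9],
    [0,0,-0.25,0,0,0,0.9],
    [0,0,-0.2,0,0,0,0.9],
    [0,0,-0.15,0,0,0,0.9],
    [0,0,0,0,0,0,0.9],
    [0,0,0,0,0,0,0.9],
  ],
)

```text
t: 41.15
eef_pos: [0.4165, 0.2588, 0.091]
tcp_rot: [-0.058, 1.567, 0.058]
ft_force: [0.4, 0.6, 0.7]
opening: 0.901
```

Run:
```python
from h import *
plan([.4165,.2605,.020],94.5)
im,c=snap("wrist","w15"); np.save("pics/w15T.npy",c[2]); g=cv2.cvtColor(im,cv2.COLOR_RGB2GRAY)
roi=np.zeros(g.shape,np.uint8); cv2.fillPoly(roi,[np.array([proj(c,(x,y,.04)) for x,y in((.355,.222),(.355,.30),(.43,.30),(.43,.222))],np.int32)],255)
m=((g>185)&(roi>0)).astype(np.uint8); ys=[np.where(row)[0] for row in m]
for v in range(400):
    if len(ys[v])>20 and v%6==0: print(v,onz(c,ys[v][0],v,.04)[:2].round(3),onz(c,ys[v][-1],v,.04)[:2].round(3))
```

```text
t 41.15 pos [0.4165 0.2588 0.091 ] jawang 94.24 q [ 0.56  0.1  -0.38  1.09 -0.    0.48] F [0.4 0.6 0.7] op 0.901
shift u [ 2.000e-04  1.160e-02 -4.733e-01] rows>= 1.4 turn u [0.     0.002  0.0029] rows>= 0.0
162 [0.376 0.239] [0.373 0.279]
168 [0.38  0.231] [0.376 0.283]
174 [0.384 0.23 ] [0.38  0.284]
180 [0.388 0.23 ] [0.384 0.285]
186 [0.392 0.231] [0.388 0.288]
192 [0.396 0.231] [0.392 0.288]
198 [0.4   0.232] [0.395 0.289]
204 [0.404 0.232] [0.4   0.286]
210 [0.408 0.232] [0.404 0.286]
216 [0.412 0.229] [0.408 0.286]
222 [0.416 0.23 ] [0.412 0.287]
228 [0.421 0.23 ] [0.416 0.287]
234 [0.425 0.23 ] [0.421 0.287]
240 [0.429 0.234] [0.425 0.288]
```

>>> send_rows(
  moves=[
    [0,0.01,-0.15,0,0,0.002,0.9],
    [0,0,-0.15,0,0,0,0.9],
    [0,0,-0.12,0,0,0,0.9],
    [0,0,-0.05,0,0,0,0.9],
    [0,0,0,0,0,0,0.4],
    [0,0,0,0,0,0,0.4],
    [0,0,0,0,0,0,0.4],
    [0,0,0,0,0,0,0.4],
    [0,0,0,0,0,0,0.4],
    [0,0,0,0,0,0,0.4],
  ],
  force=30,
)

```text
t: 42.2
eef_pos: [0.4171, 0.2615, 0.0212]
tcp_rot: [-0.061, 1.565, 0.062]
ft_force: [0.3, 0.1, 6.5]
opening: 0.645
```

>>> send_rows(
  moves=[
    [0,0,0.04,0,0,0,0.4],
    [0,0,0.08,0,0,0,0.4],
    [0.02,0.04,0.03,0,0,0,0.4],
    [0.04,0.06,0,0,0,-0.005,0.4],
    [0.05,0.06,0,0,0,-0.005,0.4],
    [0.05,0.06,0,0,0,0,0.4],
    [0.04,0.05,0,0,0,0,0.4],
    [0,0,0,0,0,0,0.4],
    [0,0,0,0,0,0,0.4],
  ],
)

```text
t: 43.1
eef_pos: [0.446, 0.3015, 0.0418]
tcp_rot: [-0.05, 1.568, 0.049]
ft_force: [0.0, -0.6, -0.2]
opening: 0.652
```

>>> send_rows(
  moves=[
    [0,0,-0.06,0,0,0,0.4],
    [0,0,-0.05,0,0,0,0.4],
    [0,0,-0.02,0,0,0,0.4],
    [0,0,0,0,0,0,0.4],
  ],
)

```text
t: 43.5
eef_pos: [0.4456, 0.3009, 0.022]
tcp_rot: [-0.05, 1.568, 0.048]
ft_force: [0.3, -0.2, -0.3]
opening: 0.649
```

>>> send_rows(
  moves=[
    [0,0,-0.006,0,0,0,0.4],
    [0,0,0,0,0,0,0.4],
  ],
)

```text
t: 43.7
eef_pos: [0.4463, 0.3015, 0.0221]
tcp_rot: [-0.049, 1.567, 0.049]
ft_force: [0.2, 1.3, -1.5]
opening: 0.644
```

>>> send_rows(
  moves=[
    [0,0,-0.006,0,0,0,0.4],
    [0,0,0,0,0,0,0.4],
  ],
)

```text
t: 43.9
eef_pos: [0.4464, 0.3016, 0.0212]
tcp_rot: [-0.049, 1.567, 0.049]
ft_force: [-0.1, -0.5, -0.7]
opening: 0.651
```

>>> send_rows(
  moves=[
    [0,0,-0.006,0,0,0,0.4],
    [0,0,0,0,0,0,0.4],
  ],
)

```text
t: 44.1
eef_pos: [0.4464, 0.3016, 0.0212]
tcp_rot: [-0.049, 1.566, 0.05]
ft_force: [-2.6, -0.8, 6.8]
opening: 0.65
```

>>> send_rows(
  moves=[
    [0,0,0.006,0,0,0,0.7],
    [0,0,0,0,0,0,0.9],
    [0,0,0,0,0,0,0.9],
    [0,0,0,0,0,0,0.9],
    [0,0,0.1,0,0,0,0.9],
    [0,0,0.2,0,0,0,0.9],
    [0,0,0.3,0,0,0,0.9],
    [-0.1,-0.1,0.3,0,0,0,0.9],
    [-0.15,-0.15,0.3,0,0,0,0.9],
    [-0.1,-0.2,0.3,0,0,0,0.9],
  ],
)

```text
t: 45.1
eef_pos: [0.3963, 0.239, 0.2386]
tcp_rot: [-0.05, 1.567, 0.05]
ft_force: [1.1, -0.2, 0.4]
opening: 0.899
```

>>> send_rows(
  moves=[
    [0,-0.15,0.3,0,0,0,0.9],
    [0,0,0.1,0,0,0,0.9],
    [0,0,0,0,0,0,0.9],
    [0,0,0,0,0,0,0.9],
    [0,0,0,0,0,0,0.9],
  ],
)

```text
t: 45.6
eef_pos: [0.397, 0.217, 0.2948]
tcp_rot: [-0.051, 1.57, 0.049]
ft_force: [-0.5, -0.4, -0.1]
opening: 0.903
```

Run:
```python
from h import *
plan([.4,.2,.30],93)
im,c=snap("wrist","w16"); g=cv2.cvtColor(im,cv2.COLOR_RGB2GRAY)
def blob(P,thr,z):
    roi=np.zeros(g.shape,np.uint8); cv2.fillPoly(roi,[np.array([proj(c,(x,y,.02)) for x,y in P],np.int32)],255)
    m=((g>thr)&(roi>0)).astype(np.uint8); m=cv2.morphologyEx(m,cv2.MORPH_CLOSE,np.ones((7,7)))
    n,l,st,ce=cv2.connectedComponentsWithStats(m)
    for i in range(1,n):
        if st[i,4]>300:
            cn=max(cv2.findContours((l==i).astype(np.uint8),0,2)[0],key=cv2.contourArea); q=np.array([onz(c,*p[0],z)[:2] for p in cn],np.float32); rc=cv2.minAreaRect(q); print(st[i],rc,cv2.boxPoints(rc).round(3).tolist())
blob([(.36,.225),(.36,.38),(.53,.38),(.53,.225)],185,.04)
hsv=cv2.cvtColor(im,cv2.COLOR_RGB2HSV); m=cv2.inRange(hsv,(95,110,50),(125,255,255))
n,l,st,ce=cv2.connectedComponentsWithStats(m); i=1+np.argmax(st[1:,4]); q=np.array([onz(c,u,v,.027)[:2] for v,u in np.argwhere(l==i)],np.float32); print("rack",cv2.boxPoints(cv2.minAreaRect(q)).round(3).tolist())
for y in(.0,.0): pass
for p in((.432,-.0492,.142),(.5017,-.0437,.142)):
    u,v=map(int,proj(c,p)); print(p,u,v)
    if 9<u<630 and 9<v<390:
        w=g[v-9:v+10,u-9:u+10]; n,l,st,ce=cv2.connectedComponentsWithStats((w>110).astype(np.uint8)); print([(s[4],onz(c,u-9+a,v-9+b,.142)[:2].round(4)) for s,(a,b) in zip(st[1:],ce[1:])])
for x in(.38,.45): print("cover edge row x=%.2f"%x,[int(g[int(v),int(u)]) for u,v in(proj(c,(x,y,.08)) for y in np.arange(-.02,.03,.003))])
```

```text
t 45.6 pos [0.397  0.217  0.2948] jawang 93.62 q [ 0.5  -0.   -0.04  1.54 -0.    0.44] F [-0.5 -0.4 -0.1] op 0.903
shift u [ 0.02   -0.1134  0.0348] rows>= 0.4 turn u [ 0.0009  0.0003 -0.0069] rows>= 0.1
[ 357  177   49   61 2676] ((0.4443724751472473, 0.300630658864975), (0.08424925059080124, 0.061819955706596375), 3.5284314155578613) [[0.4000000059604645, 0.32899999618530273], [0.40400001406669617, 0.2669999897480011], [0.4880000054836273, 0.2720000147819519], [0.48500001430511475, 0.33399999141693115]]
rack [[0.367000013589859, 0.460999995470047], [0.3700000047683716, 0.38999998569488525], [0.5440000295639038, 0.39899998903274536], [0.5410000085830688, 0.4699999988079071]]
(0.432, -0.0492, 0.142) 62 205
[(np.int32(61), array([ 0.4337, -0.0524])), (np.int32(24), array([ 0.4379, -0.0598]))]
(0.5017, -0.0437, 0.142) 78 266
[(np.int32(73), array([ 0.507 , -0.0516])), (np.int32(56), array([ 0.5037, -0.0456]))]
cover edge row x=0.38 [226, 229, 225, 223, 223, 225, 225, 224, 226, 209, 200, 196, 196, 198, 201, 199, 196]
cover edge row x=0.45 [127, 129, 183, 228, 225, 222, 222, 225, 222, 225, 227, 194, 195, 195, 189, 195, 193]
```

The box and rack are fully on the mat, the cover is open, and the probes are home. I'll check from saved frames whether the knock came before or after the button press.

Run:
```python
from m2 import *
PP("w4","box t8.15",[(527,219),(612,224),(598,322),(532,322)],.040)
PP("w5","box t14.5 near-left/right top corners",[(737,254),(797,254)],.040)
PP("w6","box t18",[(684,251),(753,251),(742,330),(672,322)],.040)
```

```text
box t8.15 [[0.4181, 0.2494], [0.4166, 0.3138], [0.4962, 0.3214], [0.4998, 0.2678]] mean [0.4577 0.2881] len [0.064 0.08  0.054 0.084] ang [  91.4    5.5  -86.2 -167.3]
box t14.5 near-left/right top corners [[0.4163, 0.2245], [0.4122, 0.2827]] mean [0.4142 0.2536] len [0.058 0.058] ang [ 94. -86.]
box t18 [[0.4161, 0.2336], [0.4107, 0.3074], [0.4966, 0.3262], [0.4915, 0.2434]] mean [0.4537 0.2776] len [0.074 0.088 0.083 0.076] ang [  94.2   12.4  -93.5 -172.6]
```

At t=18 s the box was still in place, so the knock came later, possibly before the press, and I have moved the box since the press. The start press is meant to be the final act, so I'll press once more, now that everything is right.

>>> send_rows(
  moves=[
    [0.03,-0.15,0,0,0,0,0],
    [0.03,-0.24,0,0,0,0,0],
    [0.03,-0.24,0,0,0,0,0],
    [0.03,-0.24,0,0,0,0,0],
    [0.03,-0.24,0,0,0,0,0],
    [0.03,-0.24,0,0,0,0,0],
    [0.03,-0.24,0,0,0,0,0],
    [0.03,-0.24,0,0,0,0,0],
    [0.03,-0.24,0,0,0,0,0],
    [0.023,-0.2,0,0,0,0,0],
  ],
)

```text
t: 46.65
eef_pos: [0.4411, -0.125, 0.2951]
tcp_rot: [-0.049, 1.57, 0.05]
ft_force: [1.4, 0.1, -0.5]
opening: 0.001
```

>>> send_rows(
  moves=[
    [0,-0.127,0,0,0,0,0],
    [0,0,-0.2,0,0,0,0],
    [0,0,-0.3,0,0,0,0],
    [0,0,-0.3,0,0,0,0],
    [0,0,-0.3,0,0,0,0],
    [0,0,-0.15,0,0,0,0],
    [0,0,0,0,0,0,0],
    [0,0,0,0,0,0,0],
  ],
)

```text
t: 47.45
eef_pos: [0.441, -0.1423, 0.1089]
tcp_rot: [-0.049, 1.569, 0.05]
ft_force: [-0.7, -0.6, 0.2]
opening: 0.002
```

>>> send_rows(
  moves=[
    [0,0,-0.04,0,0,0,0],
    [0,0,-0.03,0,0,0,0],
    [0,0,-0.03,0,0,0,0],
    [0,0,-0.02,0,0,0,0],
    [0,0,-0.01,0,0,0,0],
    [0,0,-0.01,0,0,0,0],
    [0,0,0,0,0,0,0],
    [0,0,0,0,0,0,0],
  ],
)

```text
t: 48.25
eef_pos: [0.4423, -0.1428, 0.0908]
tcp_rot: [-0.05, 1.564, 0.048]
ft_force: [-3.9, 2.6, 18.0]
opening: 0.003
```

>>> send_rows(
  moves=[
    [0,0,-0.008,0,0,0,0],
    [0,0,0,0,0,0,0],
  ],
)

```text
t: 48.45
eef_pos: [0.4424, -0.1429, 0.0906]
tcp_rot: [-0.05, 1.563, 0.048]
ft_force: [-7.5, 2.8, 27.4]
opening: -0.001
```

>>> send_rows(
  moves=[
    [0,0,0.05,0,0,0,0],
    [0,0,0.15,0,0,0,0],
    [0,0,0.3,0,0,0,0],
    [0,0,0.3,0,0,0,0],
    [0,0,0.25,0,0,0,0],
    [-0.1,0,0.1,0,0,0,0],
    [-0.2,0,0,0,0,0,0],
    [-0.2,0,0,0,0,0,0],
    [0,0,0,0,0,0,0],
    [0,0,0,0,0,0,0],
  ],
)

```text
t: 49.45
eef_pos: [0.3663, -0.1426, 0.2597]
tcp_rot: [-0.049, 1.566, 0.048]
ft_force: [0.2, -0.5, 0.7]
opening: 0.001
```

Run:
```python
from h import *
plan([.38,-.143,.25],93)
im,c=snap("wrist","w17"); g=cv2.cvtColor(im,cv2.COLOR_RGB2GRAY)
for p in((.432,-.0492,.142),(.5017,-.0437,.142)):
    u,v=map(int,proj(c,p)); w=g[v-10:v+11,u-10:u+11]; n,l,st,ce=cv2.connectedComponentsWithStats((w>100).astype(np.uint8)); print([(int(s[4]),onz(c,u-10+a,v-10+b,.142)[:2].round(4)) for s,(a,b) in zip(st[1:],ce[1:])])
im,c=snap("top","t3"); a=np.load("pics/t2.npy").astype(int); g=im.astype(int).mean(2)
for x in(.39,.42,.445,.47,.50): print(x,[int(g[int(v),int(u)]) for u,v in(proj(c,(x,y,.035)) for y in np.arange(.23,.40,.008))])
```

```text
t 49.45 pos [ 0.3663 -0.1426  0.2597] jawang 93.56 q [-0.37 -0.12 -0.23  1.46  0.   -0.43] F [ 0.2 -0.5  0.7] op 0.001
shift u [ 0.0915 -0.0024 -0.0647] rows>= 0.3 turn u [ 0.0002  0.0027 -0.0063] rows>= 0.1
[(2, array([ 0.421 , -0.0416])), (29, array([ 0.4352, -0.0397])), (73, array([ 0.4335, -0.0498])), (7, array([ 0.4424, -0.0545]))]
[(4, array([ 0.5077, -0.0416])), (29, array([ 0.5121, -0.0375]))]
0.39 [160, 159, 157, 159, 161, 159, 158, 159, 159, 161, 157, 157, 158, 159, 155, 156, 157, 157, 155, 158, 135, 136]
0.42 [154, 159, 161, 158, 172, 212, 216, 212, 215, 221, 236, 221, 207, 159, 154, 156, 152, 155, 159, 155, 153, 131]
0.445 [166, 158, 158, 156, 160, 221, 238, 212, 237, 213, 217, 238, 198, 154, 156, 154, 153, 155, 155, 156, 155, 132]
0.47 [147, 155, 156, 157, 149, 183, 239, 230, 228, 222, 228, 222, 212, 175, 155, 153, 159, 155, 157, 155, 144, 134]
0.5 [150, 159, 157, 158, 156, 160, 159, 157, 158, 158, 157, 157, 156, 157, 158, 156, 156, 153, 155, 155, 153, 132]
```

The box is on the mat (y .266–.33), the front probe reads in place, and the robot touches nothing. In this last frame the back probe's dot was shaded and couldn't be read, but it was found in place at t=45.6 s. Handing in.

```bash
python3 -c "
from rig import r
print(r.close_job())"
```

```text
the job is handed in; nothing more can be done
None
```

The job is done and handed in at about 49.5 s of the 210 s allowed. Only the cap box and vial rack were on the heater; the carton was absent. I set both on the mat and slid the cover to its hard stop. One black probe then went fully home in each well, and I pressed and released the start button.

- **Box knocked:** the cap box was shifted to the mat's edge, overhanging by about 5 mm, some time between 18 s and 39 s. I regrasped it and set it back fully on the mat.
- **Second button press:** I then pressed the button again, because I could not tell whether the knock came before the first press. Both presses bottomed out stiffly at the same height, at 27–30 N. A slow release after the first showed the spring's force falling away.
- **Last checks:**
  - The box is at (0.444, 0.301) and the rack at about (0.456, 0.43), both inside the mat.
  - Camera readings of the cover's travel gave 0.115–0.119 m against the nominal 0.12. It did not move under a 36 N push, so I took it as fully open.
  - Both probes stopped at their grasp height in the stand, to within about 0.1 mm, and their tops matched the home position in the pictures.
- **Failed or limited checks:**
  - In the final frame the back probe's top was in shade and could not be read. It was last measured in place at 45.6 s.
  - The picture limit was used up, so the box's final position was checked from pixel measurements rather than by eye.

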